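# Put four mixed-up supplies back on their own plates

## Task

The four supplies on the aluminium plates have been mixed up: each stands on another one's plate. Put each back upright and centred on its own plate: the amber bottle on the large round plate, the small vial on the small round plate, the tall white carton on the square plate and the low flat red box on the oblong plate, with the carton and the flat box turned square with their plates' edges (the flat box lengthwise along its plate). Every plate is taken at the start, so the empty cork mat is there as a halfway spot; never let anything tip over, and leave everything released and standing still.

Things in the scene. Friction and masses are not known exactly. Their poses are not given: they have to be found in the camera images.
- bottle: Amber reagent bottle with a black screw cap, the tallest of the round things: body 48 mm diameter up to 75 mm, shoulder and 35 mm wide cap above, 90 mm tall in all, about 0.12 kg. Loose. Grasp round the body. Origin: centre of its underside; z up.
- vial: Small reagent vial with a wide cap, 24 mm diameter, 53 mm tall, about 0.02 kg. Loose. Grasp round the body. Origin: centre of its underside; z up.
- carton: White folding carton, 60 mm (its x) by 66 mm (its y), 88 mm tall, about 0.12 kg, rigid. Loose. Grasp across the 60 mm side. Origin: centre of its underside; z up.
- flat_box: Low flat red box, 40 mm (its x) by 72 mm (its y), 21 mm tall, lid fixed. Loose. Grasp across the 40 mm side. Origin: centre of its underside; z up.
- plate_large_round: Fixed aluminium plate, 6 mm thick, round, 104 mm diameter: the bottle's own place. Origin: centre of its underside; z up.
- plate_small_round: Fixed aluminium plate, 6 mm thick, round, 74 mm diameter: the vial's own place. Origin: centre of its underside; z up.
- plate_square: Fixed aluminium plate, 6 mm thick, square, 94 by 94 mm, sides along its x and y: the carton's own place (any of the four quarter turns). Origin: centre of its underside; z up.
- plate_oblong: Fixed aluminium plate, 6 mm thick, oblong, 64 mm (its x) by 110 mm (its y): the flat box's own place, long side along long side, either way round. Origin: centre of its underside; z up.
- cork_mat: Fixed square cork mat, 88 by 88 mm, 6 mm thick, empty at the start: the free halfway spot. Origin: centre of its underside; z up.
There are look-alikes about, which are no part of the job. What is shaped like the bottle but blue is not meant.

How it is judged:
At the end, for the whole second after the job is handed in: Bottle, vial, carton and flat box each stand upright (within 0.1 rad) on top of their own plate, centre within 15 mm of the plate's centre, carton sides and flat box length within 0.2 rad of their plate's edges, all at rest (horizontal distance between bottle and plate_large_round below 0.015 m and z of bottle in the frame of plate_large_round between 0.003 and 0.01 m and angle between each of bottle, vial, carton, flat_box's own z axis and vertical below 0.1 rad and linear speed of each of bottle, vial, carton, flat_box below 0.02 m/s and angular speed of each of bottle, vial, carton, flat_box below 0.2 rad/s and horizontal distance between vial and plate_small_round below 0.015 m and z of vial in the frame of plate_small_round between 0.003 and 0.01 m and horizontal distance between carton and plate_square below 0.015 m and z of carton in the frame of plate_square between 0.003 and 0.01 m and horizontal distance between flat_box and plate_oblong below 0.015 m and z of flat_box in the frame of plate_oblong between 0.003 and 0.01 m and angle between the y axis of flat_box and the y axis of plate_oblong, either way round below 0.2 rad and (angle between the x axis of carton and the x axis of plate_square, either way round below 0.2 rad or angle between the x axis of carton and the y axis of plate_square, either way round below 0.2 rad)); the robot touches nothing.
It fails at once if one of the four supplies is tipped over (leans more than 0.7 rad) (angle between any of bottle, vial, carton, flat_box's own z axis and vertical above 0.7 rad).
It also fails if it takes over 125 s, if anything falls off the work surface, if the arm or the gripper's body presses on something with over 40 N, if the wrist force passes 120 N, or if a joint passes its speed limit or range.

## Robot

A 7-joint arm with a two-finger parallel gripper is mounted at the origin on a cart in front of the work surface, level with it; the furniture and walls round the work are solid. World frame = base frame: x ahead of the robot, y to its left, z up, the work surface at z = 0. Lengths are in m, angles in rad, forces in N, time in s.
With the tool pointing down it reaches from about 0.425 to 0.875 m from the base axis. Payload 4.7 kg.
Tool frame: the origin (TCP) lies between the finger pads; the fingertips stand 22 mm ahead of it and the grasp point (between the pads) lies 3 mm ahead of it; z points along the fingers, y is the line along which they close (so a half turn about z gives the same grasp; the last joint's range is limited). The gripper opens to 87 mm and grips with 3 to 60 N. Pads are 19 mm wide; open, the fingers measure 117 mm over their backs; the gripper's body (75 mm by 190 mm) begins 51 mm behind the grasp point.
Start: joints at [1.152, 0.321, -0.07, 1.45, 0.023, 1.371, -0.057], TCP at [0.273, -0.59, 0.245] pointing down, gripper open.
Joint ranges: [-2.86, 2.86], [-0.3, 2.09], [-1.38, 1.24], [0.06, 2.45], [-1.56, 4.7], [0.09, 2.05], [-2.69, 2.69]. Speed limits (rad/s): [2.57, 2.57, 3.14, 3.14, 3.14, 3.14, 3.14].

## Interface

Orientations are given as a rotation vector (axis times angle).
In Python, from bench import ctrl gives the robot as it stands. The module is installed in compiled form; this text tells all that it offers.
- The arm moves only by the tool send_rows, never from a script. Its argument "motion" is a list of rows, each an object with "claw": the opening, from -1 (shut) to 1 (fully open); "slide": the shift along the tool's x, y, z in mm, a list of three; "delta_rot": the turn, a rotation vector about the tool's x, y, z in rad, a list of three. In form: [{"claw": claw, "slide": [x, y, z], "delta_rot": [ax, ay, az]}, ...]. A call has 1 to 5 rows; each row is the pose to reach, as a shift and turn from the pose commanded when the call began, along the tool's axes at that moment; what a row does not reach only later rows make up. A row lasts 1/10 s, in which the tool goes at most 50 mm and 8.59 degrees, less where a joint would pass 70% of its speed; a pose out of reach is approached as far as the arm can. A call with a gripper value outside its range is refused whole. The fingers move at their own pace and stop on an object; "grip_force" is the grip in N (left out, the last holds). Time passes only in rows, so rows that repeat a pose let the fingers close. It gives the time, the measured TCP pose, the force, the opening and the grip force at its end, in the units of the state.
- ctrl.get_state(): the state, without advancing time (a new reading comes with each control period).
- ctrl.get_image(name): name is "scene" or "top"; returns a dict with "color" (384x512x3 uint8, blue, green, red), "fx", "fy", "cx", "cy" (pixels), "pose" (4x4, takes a point from camera to world coordinates). Camera axes: x right, y down, z forward; pixel columns grow to the right and rows downward; lengths in m; the calibration is good to about 2 mm. A picture is of the moment at which its call begins. There is no depth.
- ctrl.close_job(): hands the job in; it is judged then, once.
The state is a dict: "time": time; "joint_positions": joint angles; "qd": joint speeds; "joint_torque": joint torques, N m; "position": TCP position; "tool_rot": TCP orientation; "ft_force": force on the tool from outside, world axes, zero at the start; "torque": the same for the moment, N m; "grip_width": opening from 0.0 (shut) to 1.0 (fully open); "grip_force": force on a finger pad.
Only numpy, scipy, OpenCV 4.12 (cv2) and the standard library are available. Lean on these libraries where they do the work, as an engineer would, in place of code of your own. Each camera call takes 0.05 s, during which the arm holds its last target. There are 200 camera calls.

## Working session

There is one attempt and no reset: what is moved stays moved. The work goes in short steps, Python scripts to look and compute and a tool call to move; the robot and the scene stay as the last step left them, time stands still between calls to the robot, and variables do not carry over. Pictures are saved under pics/ and viewed, at most 14 in all, crops included, and the job is handed in when it is done.

Besides the shell and the picture viewer there is one more tool, called after "Call:" by a JSON object that holds its "api" and its "payload". send_rows: Moves the arm, as the interface text tells. Its arguments: {"type":"object","properties":{"motion":{"type":"array","items":{"type":"object","properties":{"claw":{"type":"number"},"slide":{"type":"array","items":{"type":"number"}},"delta_rot":{"type":"array","items":{"type":"number"}}}}},"grip_force":{"type":"number"}},"required":["motion"]}

```bash
mkdir -p pics
python3 - <<'E'
from bench import ctrl
import cv2,numpy as np
for n in("scene","top"):
    im=ctrl.get_image(n); cv2.imwrite(f"pics/{n}0.png",im["color"]); print(n,im["fx"],im["fy"],im["cx"],im["cy"]);print(np.round(im["pose"],4).tolist())
print(ctrl.get_state())
E
```

```text
scene 389.0170970629094 389.0170970629094 254.13574275059148 184.54558430091615
[[0.7546, -0.4573, 0.4706, -0.1127], [-0.6562, -0.5265, 0.5405, -0.9473], [0.0006, -0.7167, -0.6974, 0.9802], [0.0, 0.0, 0.0, 1.0]]
top 429.90152011939017 429.90152011939017 254.69370853921396 197.19674997874202
[[-0.0215, -0.9969, 0.075, 0.4079], [-0.9997, 0.0206, -0.0129, -0.2147], [0.0113, -0.0753, -0.9971, 1.4302], [0.0, 0.0, 0.0, 1.0]]
{'time': 0.1, 'joint_positions': array([ 1.1520717 ,  0.32172613, -0.07006122,  1.45154469,  0.02262755,
        1.37079174, -0.05688538]), 'qd': array([-8.87124239e-04, -4.31526724e-03, -4.62855684e-05, -2.97663740e-03,
        5.23310283e-04, -2.79391034e-03,  1.09879954e-03]), 'joint_torque': array([ 3.25452438e-04, -4.92571950e+01, -4.05263091e-01, -3.13397312e+01,
       -6.39109709e-02,  3.94800212e-02,  1.31071520e-04]), 'position': array([ 0.27238099, -0.58968007,  0.24358962]), 'tool_rot': array([-3.06672844e+00, -6.74277569e-01,  7.61025332e-04]), 'ft_force': array([ 0.32337788, -0.04432521, -0.01175595]), 'torque': array([-0.0094001 ,  0.05639007, -0.02382114]), 'grip_force': 0.0, 'grip_width': 0.9990437525727622}
```

View pics/scene0.png

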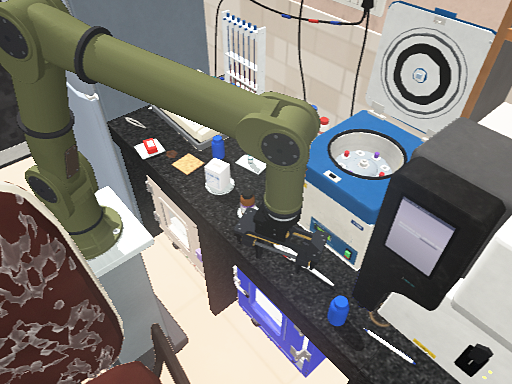

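View pics/top0.png

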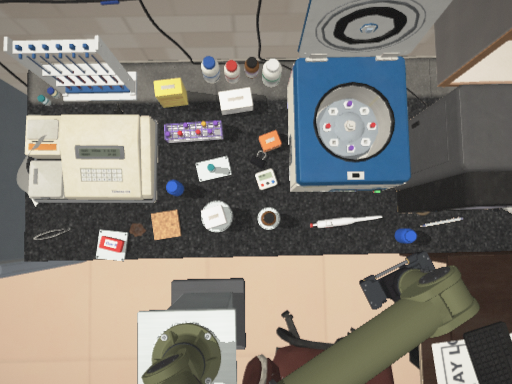

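Scene and top views show this: red box (112,245 in top) on the square plate, cork mat (166,225), carton (216,217) on the large round plate, bottle (268,217) on the small round plate, vial (212,168) on the oblong plate, and blue look-alikes at (175,187) and (405,236). I'll take close crops next.

```bash
cat > h.py <<'E'
import cv2,numpy as np
from bench import ctrl
def ray(im,u,v):
    P=im["pose"]; d=P[:3,:3]@np.array([(u-im["cx"])/im["fx"],(v-im["cy"])/im["fy"],1]); return P[:3,3],d
def onz(im,u,v,z):
    o,d=ray(im,u,v); return o+d*(z-o[2])/d[2]
def proj(im,p):
    P=im["pose"]; c=P[:3,:3].T@(np.asarray(p)-P[:3,3]); return np.array([im["fx"]*c[0]/c[2]+im["cx"],im["fy"]*c[1]/c[2]+im["cy"]])
def tri(a,pa,b,pb):
    o,d=ray(a,*pa);q,e=ray(b,*pb)
    s=np.linalg.lstsq(np.c_[d,-e],q-o,rcond=None)[0]
    x,y=o+d*s[0],q+e*s[1]; return (x+y)/2,np.linalg.norm(x-y)
E
python3 - <<'E'
import cv2
t=cv2.imread("pics/top0.png");s=cv2.imread("pics/scene0.png")
cv2.imwrite("pics/tc.png",cv2.resize(t[148:268,90:290],None,fx=4,fy=4,interpolation=cv2.INTER_CUBIC))
cv2.imwrite("pics/sc.png",cv2.resize(s[120:250,120:280],None,fx=4.6,fy=4.6,interpolation=cv2.INTER_CUBIC))
E
```

```text
(no output)
```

View pics/tc.png

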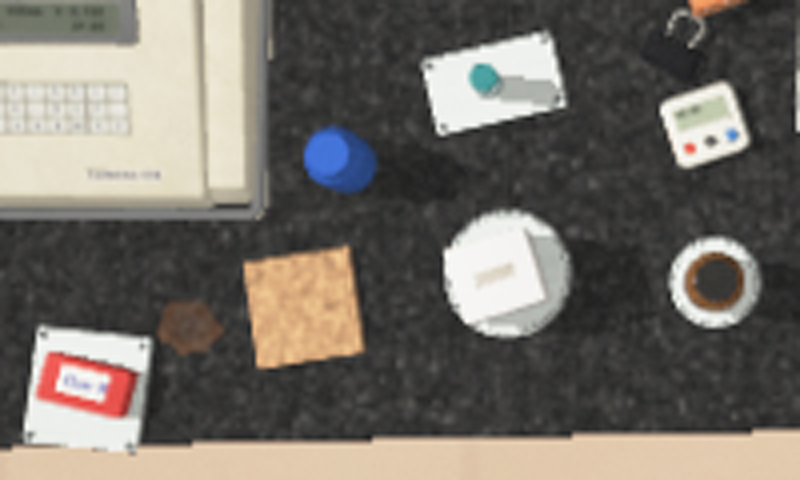

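View pics/sc.png

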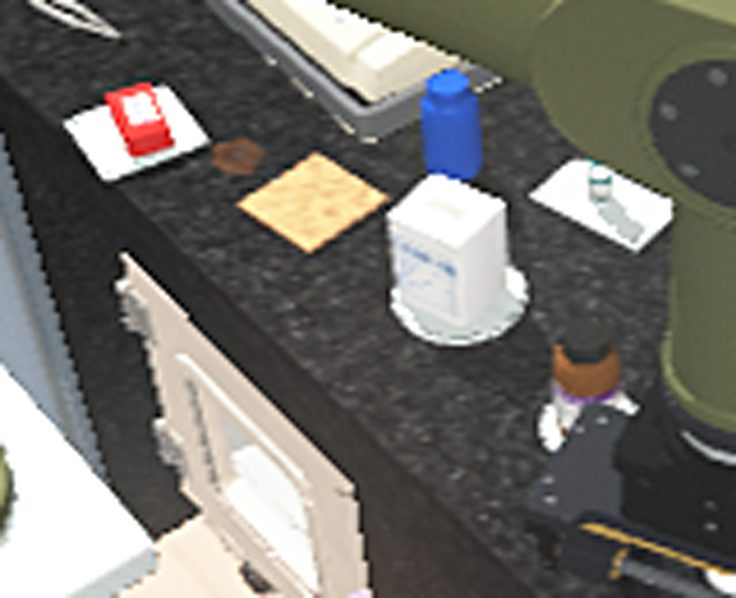

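Candidates in the top image:
- **Bottle:** amber (268,217). Not the blue ones (175,187) and (405,236), nor the rack bottles (209,67), (231,68), (252,67), (272,70).
- **Vial:** teal cap (211,167). The other small thing is the timer (265,180).
- **Carton:** white (216,217). Not the white box (236,100) or the yellow box (170,92).
- **Flat box:** red (112,244). Not the orange thing (269,141).

The crops confirm these choices: crop px bottle (715,282), vial (485,80), carton (497,273), box (87,385).

```bash
cat > m.py <<'E'
from h import *
T=ctrl.get_image("top");S=ctrl.get_image("scene")
t=lambda p:((p[0]+.5)/4-.5+90,(p[1]+.5)/4-.5+148)
s=lambda p:((p[0]+.5)/4.6-.5+120,(p[1]+.5)/4.6-.5+120)
c=lambda L:np.mean(L,0)
pairs=dict(square=([(38,327),(152,338),(135,450),(25,442)],[(64,125),(170,83),(210,137),(113,180)]),
 cork=([(244,263),(349,247),(363,352),(258,368)],[(317,152),(388,198),(308,252),(238,203)]),
 oblong=([(422,60),(548,32),(566,103),(437,135)],[(577,160),(674,210),(640,250),(530,195)]),
 carton=([(443,247),(524,226),(549,300),(467,322)],[(440,176),(507,205),(455,237),(388,212)]),
 box=([(50,352),(137,368),(128,405),(38,388)],[(110,92),(155,83),(172,124),(135,130)]),
 vial=([(484,79)],[(600,165)]),bottle=([(716,280)],[(588,333)]))
for k,(a,b) in pairs.items():
    p,e=tri(T,t(c(a)),S,s(c(b))); print(k,"tri",p.round(4),"err",round(e,4))
zz=dict(square=.006,cork=.006,oblong=.006,carton=.094,box=.027,vial=.059,bottle=.096)
for k,(a,_) in pairs.items():
    w=np.array([onz(T,*t(q),zz[k])[:2] for q in a]); print(k,w.mean(0).round(4), end=" ")
    if len(a)==4:
        e=w-np.roll(w,-1,0); L=np.hypot(*e.T); print("sides",L.round(3),"yaw",[round(float(np.arctan2(v[1],v[0])%(np.pi)),3) for v in e],end="")
    print()
for k,q,z in(("large",(507.5,273.5),.006),("small",(715,282.5),.006),("bluebase",(352,172),0),("bluetop",(327,152),.09)): print(k,onz(T,*t(q),z).round(4))
# object masks in top
hsv=cv2.cvtColor(T["color"],cv2.COLOR_BGR2HSV)
m=cv2.inRange(hsv,(0,130,80),(6,255,255))|cv2.inRange(hsv,(172,130,80),(180,255,255)); m[:, :90]=0;m[:,140:]=0;m[:220]=0;m[265:]=0
print("red rect",cv2.minAreaRect(cv2.findNonZero(m)))
E
python3 m.py
```

```text
square tri [0.3687 0.2405 0.0028] err 0.0026
cork tri [0.4309 0.0635 0.0035] err 0.0
oblong tri [ 6.151e-01 -9.510e-02 -2.000e-04] err 0.0013
carton tri [ 0.4523 -0.1031  0.0948] err 0.0002
box tri [0.3762 0.2326 0.0298] err 0.0021
vial tri [ 0.6125 -0.0912  0.0407] err 0.0005
bottle tri [ 0.4443 -0.2741  0.097 ] err 0.0012
square [0.3678 0.2402] sides [0.094 0.092 0.09  0.094] yaw [1.453, 2.991, 1.476, 3.034]
cork [0.4309 0.063 ] sides [0.087 0.087 0.087 0.087] yaw [1.702, 0.124, 1.7, 0.128]
oblong [ 0.6148 -0.096 ] sides [0.108 0.062 0.11  0.064] yaw [1.772, 0.229, 1.796, 0.184]
carton [ 0.4524 -0.1031] sides [0.065 0.061 0.066 0.061] yaw [1.805, 0.309, 1.812, 0.296]
box [0.3771 0.2329] sides [0.072 0.03  0.074 0.03 ] yaw [1.368, 2.903, 1.363, 2.822]
vial [ 0.61  -0.093] 
bottle [ 0.4438 -0.2738] 
large [ 0.4553 -0.1055  0.006 ]
small [ 0.4442 -0.2769  0.006 ]
bluebase [0.5428 0.0232 0.    ]
bluetop [0.5504 0.0276 0.09  ]
red rect ((111.35295104980469, 243.58827209472656), (22.313274383544922, 11.641709327697754), 14.03624439239502)
```

```bash
cat > plan.py <<'E'
import numpy as np
from bench import ctrl
from scipy.spatial.transform import Rotation as Ro
def plan(wps,start=None):
    """wps: (x,y,z,closing yaw) -> prints slide mm, turn, rows"""
    s=ctrl.get_state(); R=Ro.from_rotvec(s["tool_rot"]).as_matrix()
    p=s["position"].copy(); c=np.arctan2(R[1,0],R[0,0])-np.pi/2
    if start is not None: p=np.array(start[:3]);c=start[3]
    else: print("t",round(s["time"],2),"at",p.round(4),"c",round(c,3),"tilt",np.round(R[:2,2],4))
    for w in wps:
        d=np.array(w[:3])-p; dc=(w[3]-c+np.pi/2)%np.pi-np.pi/2
        n=int(max(np.ceil(np.linalg.norm(d)/.2),np.ceil(abs(dc)/.6),1))
        for i in range(n):
            psi=c+np.pi/2
            rem=(np.array(w[:3])-p)/(n-i); a=-((w[3]-c+np.pi/2)%np.pi-np.pi/2)/(n-i)
            sl=np.round([1e3*(rem[0]*np.cos(psi)+rem[1]*np.sin(psi)),1e3*(rem[0]*np.sin(psi)-rem[1]*np.cos(psi)),-1e3*rem[2]],0); a=round(a,2)
            p=p+np.array([sl[0]*np.cos(psi)+sl[1]*np.sin(psi),sl[0]*np.sin(psi)-sl[1]*np.cos(psi),-sl[2]])/1e3; c-=a
            print(w,"slide",sl.astype(int).tolist(),"rot",a,"rows",int(max(np.ceil(np.linalg.norm(sl)/50),np.ceil(abs(a)/.15))))
E
python3 - <<'E'
from h import *; from plan import plan
T=ctrl.get_image("top")
print(onz(T,111.35,243.59,.02).round(4), onz(T,90,202,0.05).round(3),onz(T,156,202,.05).round(3),onz(T,222,143,.05).round(3))
a=np.radians(14.04); q=onz(T,111.35+10*np.cos(a),243.59+10*np.sin(a),.02)-onz(T,111.35-10*np.cos(a),243.59-10*np.sin(a),.02); print(np.arctan2(q[1],q[0])%np.pi)
plan([(.48,-.2,.245,-.5),(.45,.10,.2,-.23),(.376,.233,.12,-.23),(.376,.233,.032,-.23)])
E
```

```text
[0.3724 0.2362 0.02  ] [0.507 0.295 0.05 ] [0.503 0.084 0.05 ] [ 0.69 -0.13  0.05]
1.305704944093772
t 0.25 at [ 0.2725 -0.5899  0.244 ] c -1.138 tilt [-0.0005  0.0008]
(0.48, -0.2, 0.245, -0.5) slide [117, -89, 0] rot -0.21 rows 3
(0.48, -0.2, 0.245, -0.5) slide [133, -63, 0] rot -0.21 rows 3
(0.48, -0.2, 0.245, -0.5) slide [144, -33, -1] rot -0.22 rows 3
(0.45, 0.1, 0.2, -0.23) slide [124, -85, 23] rot -0.13 rows 4
(0.45, 0.1, 0.2, -0.23) slide [135, -68, 22] rot -0.14 rows 4
(0.376, 0.233, 0.12, -0.23) slide [113, -102, 80] rot 0.0 rows 4
(0.376, 0.233, 0.032, -0.23) slide [0, 0, 88] rot 0.0 rows 2
```

Call:
{"api": "send_rows", "payload": {"motion": [{"claw": 1, "slide": [117, -89, 0], "delta_rot": [0, 0, -0.21]}, {"claw": 1, "slide": [117, -89, 0], "delta_rot": [0, 0, -0.21]}, {"claw": 1, "slide": [117, -89, 0], "delta_rot": [0, 0, -0.21]}, {"claw": 1, "slide": [117, -89, 0], "delta_rot": [0, 0, -0.21]}], "grip_force": 15}}

```text
time: 0.65
position: [0.3471, -0.4532, 0.2451]
tool_rot: [-2.973, -1.009, -0.006]
ft_force: [-1.2, 0.6, 1.1]
grip_width: 0.998
grip_force: 0.0
```

Call:
{"api": "send_rows", "payload": {"motion": [{"claw": 1, "slide": [133, -63, 0], "delta_rot": [0, 0, -0.21]}, {"claw": 1, "slide": [133, -63, 0], "delta_rot": [0, 0, -0.21]}, {"claw": 1, "slide": [133, -63, 0], "delta_rot": [0, 0, -0.21]}, {"claw": 1, "slide": [133, -63, 0], "delta_rot": [0, 0, -0.21]}]}}

```text
time: 1.05
position: [0.4144, -0.3231, 0.2451]
tool_rot: [-2.852, -1.315, -0.005]
ft_force: [-0.1, 0.4, 0.5]
grip_width: 0.999
grip_force: 0.0
```

Call:
{"api": "send_rows", "payload": {"motion": [{"claw": 1, "slide": [144, -33, 0], "delta_rot": [0, 0, -0.22]}, {"claw": 1, "slide": [144, -33, 0], "delta_rot": [0, 0, -0.22]}, {"claw": 1, "slide": [144, -33, 0], "delta_rot": [0, 0, -0.22]}, {"claw": 1, "slide": [144, -33, 0], "delta_rot": [0, 0, -0.22]}]}}

```text
time: 1.45
position: [0.4834, -0.1927, 0.2451]
tool_rot: [-2.69, -1.62, -0.006]
ft_force: [-0.2, -0.2, 0.4]
grip_width: 1.001
grip_force: 0.0
```

Call:
{"api": "send_rows", "payload": {"motion": [{"claw": 1, "slide": [124, -85, 23], "delta_rot": [0, 0, -0.13]}, {"claw": 1, "slide": [124, -85, 23], "delta_rot": [0, 0, -0.13]}, {"claw": 1, "slide": [124, -85, 23], "delta_rot": [0, 0, -0.13]}, {"claw": 1, "slide": [124, -85, 23], "delta_rot": [0, 0, -0.13]}, {"claw": 1, "slide": [124, -85, 23], "delta_rot": [0, 0, -0.13]}]}}

```text
time: 1.95
position: [0.4646, -0.0503, 0.2217]
tool_rot: [2.588, 1.78, -0.001]
ft_force: [-0.5, -0.9, 0.3]
grip_width: 1.001
grip_force: 0.0
```

Call:
{"api": "send_rows", "payload": {"motion": [{"claw": 1, "slide": [135, -68, 22], "delta_rot": [0, 0, -0.14]}, {"claw": 1, "slide": [135, -68, 22], "delta_rot": [0, 0, -0.14]}, {"claw": 1, "slide": [135, -68, 22], "delta_rot": [0, 0, -0.14]}, {"claw": 1, "slide": [135, -68, 22], "delta_rot": [0, 0, -0.14]}, {"claw": 1, "slide": [135, -68, 22], "delta_rot": [0, 0, -0.14]}]}}

```text
time: 2.45
position: [0.4503, 0.0992, 0.1996]
tool_rot: [2.459, 1.955, -0.0]
ft_force: [0.9, -0.1, 0.1]
grip_width: 0.999
grip_force: 0.0
```

Run:
```python
from h import *; from plan import plan
S=ctrl.get_image("scene");T=ctrl.get_image("top")
cv2.imwrite("pics/s1.png",S["color"])
cv2.imwrite("pics/s1c.png",cv2.resize(S["color"][100:270,120:300],None,fx=4,fy=3.5,interpolation=cv2.INTER_CUBIC)[:595])
print([proj(S,(.61,-.093,z)).round(1).tolist() for z in(.006,.059)])
plan([(.374,.2345,.12,-.245),(.374,.2345,.032,-.245)])
```

```text
[[250.0, 163.0], [249.9, 152.2]]
t 2.55 at [0.4506 0.0974 0.1997] c -0.232 tilt [ 0.0002 -0.0006]
(0.374, 0.2345, 0.12, -0.245) slide [116, -106, 80] rot 0.01 rows 4
(0.374, 0.2345, 0.032, -0.245) slide [0, 0, 88] rot 0.0 rows 2
```

View pics/s1c.png

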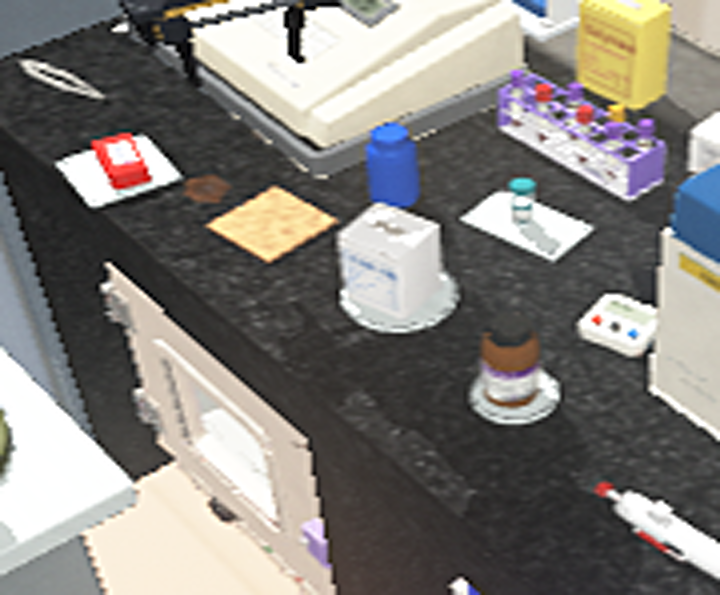

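The unobstructed scene view matches the estimates: vial cap (250.5,153), predicted (249.9,152.2); red box (150,141); purple tube rack (265,138), low. Now I'll grasp the box.

Call:
{"api": "send_rows", "payload": {"motion": [{"claw": 1, "slide": [116, -106, 80], "delta_rot": [0, 0, 0.01]}, {"claw": 1, "slide": [116, -106, 80], "delta_rot": [0, 0, 0.01]}, {"claw": 1, "slide": [116, -106, 80], "delta_rot": [0, 0, 0.01]}, {"claw": 1, "slide": [116, -106, 80], "delta_rot": [0, 0, 0.01]}, {"claw": 1, "slide": [116, -106, 80], "delta_rot": [0, 0, 0.01]}]}}

```text
time: 3.05
position: [0.3711, 0.2376, 0.1183]
tool_rot: [-2.466, -1.944, 0.004]
ft_force: [0.4, -1.2, 1.3]
grip_width: 1.001
grip_force: 0.0
```

Call:
{"api": "send_rows", "payload": {"motion": [{"claw": 1, "slide": [0, 0, 30], "delta_rot": [0, 0, 0]}, {"claw": 1, "slide": [0, 0, 60], "delta_rot": [0, 0, 0]}, {"claw": 1, "slide": [0, 0, 80], "delta_rot": [0, 0, 0]}, {"claw": 1, "slide": [0, 0, 88], "delta_rot": [0, 0, 0]}, {"claw": 1, "slide": [0, 0, 88], "delta_rot": [0, 0, 0]}]}}

```text
time: 3.55
position: [0.3735, 0.2352, 0.031]
tool_rot: [-2.472, -1.938, 0.003]
ft_force: [-0.0, 0.2, -0.4]
grip_width: 1.002
grip_force: 0.0
```

Call:
{"api": "send_rows", "payload": {"motion": [{"claw": -0.2, "slide": [0, 0, 0], "delta_rot": [0, 0, 0]}, {"claw": -0.3, "slide": [0, 0, 0], "delta_rot": [0, 0, 0]}, {"claw": -0.5, "slide": [0, 0, 0], "delta_rot": [0, 0, 0]}, {"claw": -0.5, "slide": [0, 0, 0], "delta_rot": [0, 0, 0]}, {"claw": -0.5, "slide": [0, 0, 0], "delta_rot": [0, 0, 0]}]}}

```text
time: 4.05
position: [0.3729, 0.237, 0.0319]
tool_rot: [2.469, 1.942, 0.001]
ft_force: [0.5, 0.5, -0.7]
grip_width: 0.627
grip_force: 0.0
```

Call:
{"api": "send_rows", "payload": {"motion": [{"claw": -0.6, "slide": [0, 0, 0], "delta_rot": [0, 0, 0]}, {"claw": -0.6, "slide": [0, 0, 0], "delta_rot": [0, 0, 0]}, {"claw": -0.6, "slide": [0, 0, 0], "delta_rot": [0, 0, 0]}, {"claw": -0.6, "slide": [0, 0, 0], "delta_rot": [0, 0, 0]}, {"claw": -0.6, "slide": [0, 0, 0], "delta_rot": [0, 0, 0]}]}}

```text
time: 4.55
position: [0.3726, 0.237, 0.0316]
tool_rot: [2.469, 1.942, -0.0]
ft_force: [-0.8, -0.3, 2.0]
grip_width: 0.459
grip_force: 15.0
```

Run:
```python
from plan import plan
plan([(.373,.236,.12,-.245),(.431,.063,.12,.6),(.431,.063,.034,.6)])
```

```text
t 4.55 at [0.3726 0.237  0.0316] c -0.238 tilt [-0.0002 -0.0002]
(0.373, 0.236, 0.12, -0.245) slide [-1, 1, -88] rot 0.01 rows 2
(0.431, 0.063, 0.12, 0.6) slide [-77, 49, 0] rot -0.42 rows 3
(0.431, 0.063, 0.12, 0.6) slide [-90, 14, 0] rot -0.43 rows 3
(0.431, 0.063, 0.034, 0.6) slide [0, 0, 86] rot 0.0 rows 2
```

Call:
{"api": "send_rows", "payload": {"motion": [{"claw": -0.6, "slide": [0, 0, -20], "delta_rot": [0, 0, 0]}, {"claw": -0.6, "slide": [0, 0, -50], "delta_rot": [0, 0, 0]}, {"claw": -0.6, "slide": [0, 0, -88], "delta_rot": [0, 0, 0]}, {"claw": -0.6, "slide": [0, 0, -88], "delta_rot": [0, 0, 0]}]}}

```text
time: 4.95
position: [0.3756, 0.2388, 0.1236]
tool_rot: [2.467, 1.94, 0.012]
ft_force: [1.5, -0.8, -0.7]
grip_width: 0.459
grip_force: 15.0
```

Call:
{"api": "send_rows", "payload": {"motion": [{"claw": -0.6, "slide": [-26, 17, 0], "delta_rot": [0, 0, -0.14]}, {"claw": -0.6, "slide": [-52, 33, 0], "delta_rot": [0, 0, -0.28]}, {"claw": -0.6, "slide": [-77, 49, 0], "delta_rot": [0, 0, -0.42]}, {"claw": -0.6, "slide": [-77, 49, 0], "delta_rot": [0, 0, -0.42]}]}}

```text
time: 5.35
position: [0.4029, 0.1462, 0.1186]
tool_rot: [2.014, 2.41, -0.003]
ft_force: [-0.2, 0.0, -0.9]
grip_width: 0.459
grip_force: 15.0
```

Call:
{"api": "send_rows", "payload": {"motion": [{"claw": -0.6, "slide": [-30, 5, 0], "delta_rot": [0, 0, -0.14]}, {"claw": -0.6, "slide": [-60, 10, 0], "delta_rot": [0, 0, -0.28]}, {"claw": -0.6, "slide": [-90, 14, 0], "delta_rot": [0, 0, -0.43]}, {"claw": -0.6, "slide": [-90, 14, 0], "delta_rot": [0, 0, -0.43]}, {"claw": -0.6, "slide": [-90, 14, 0], "delta_rot": [0, 0, -0.43]}]}}

```text
time: 5.85
position: [0.4318, 0.0648, 0.1189]
tool_rot: [-1.453, -2.784, -0.0]
ft_force: [0.3, 0.7, -1.4]
grip_width: 0.46
grip_force: 15.0
```

Call:
{"api": "send_rows", "payload": {"motion": [{"claw": -0.6, "slide": [0, 0, 40], "delta_rot": [0, 0, 0]}, {"claw": -0.6, "slide": [0, 0, 70], "delta_rot": [0, 0, 0]}, {"claw": -0.6, "slide": [0, 0, 80], "delta_rot": [0, 0, 0]}, {"claw": -0.6, "slide": [0, 0, 86], "delta_rot": [0, 0, 0]}, {"claw": -0.6, "slide": [0, 0, 86], "delta_rot": [0, 0, 0]}]}}

```text
time: 6.35
position: [0.4323, 0.0654, 0.0337]
tool_rot: [-1.448, -2.788, -0.001]
ft_force: [0.5, 0.2, -0.1]
grip_width: 0.46
grip_force: 15.0
```

Run:
```python
from plan import plan
from bench import ctrl
print(ctrl.get_state()["ft_force"],ctrl.get_state()["grip_width"])
plan([(.431,.063,.033,.6),(.431,.063,.2,.6),(.4524,-.1031,.2,.30),(.4524,-.1031,.065,.30)])
```

```text
[ 0.53523292  0.23370762 -0.1153576 ] 0.4597620324609005
t 6.35 at [0.4323 0.0654 0.0337] c 0.613 tilt [-0.0002  0.0005]
(0.431, 0.063, 0.033, 0.6) slide [-1, -2, 1] rot 0.01 rows 1
(0.431, 0.063, 0.2, 0.6) slide [0, 0, -167] rot 0.0 rows 4
(0.4524, -0.1031, 0.2, 0.3) slide [-149, -77, 0] rot 0.3 rows 4
(0.4524, -0.1031, 0.065, 0.3) slide [0, 0, 135] rot 0.0 rows 3
```

Call:
{"api": "send_rows", "payload": {"motion": [{"claw": -0.6, "slide": [0, 0, 2], "delta_rot": [0, 0, 0]}, {"claw": -0.6, "slide": [0, 0, 2], "delta_rot": [0, 0, 0]}, {"claw": 1, "slide": [0, 0, 2], "delta_rot": [0, 0, 0]}, {"claw": 1, "slide": [0, 0, 2], "delta_rot": [0, 0, 0]}, {"claw": 1, "slide": [0, 0, 2], "delta_rot": [0, 0, 0]}]}}

```text
time: 6.85
position: [0.4325, 0.0646, 0.0319]
tool_rot: [1.449, 2.787, 0.0]
ft_force: [0.4, -0.3, -0.7]
grip_width: 0.653
grip_force: 0.0
```

Call:
{"api": "send_rows", "payload": {"motion": [{"claw": 1, "slide": [0, 0, -10], "delta_rot": [0, 0, 0]}, {"claw": 1, "slide": [0, 0, -50], "delta_rot": [0, 0, 0]}, {"claw": 1, "slide": [0, 0, -100], "delta_rot": [0, 0, 0]}, {"claw": 1, "slide": [0, 0, -150], "delta_rot": [0, 0, 0]}, {"claw": 1, "slide": [0, 0, -168], "delta_rot": [0, 0, 0]}]}}

```text
time: 7.35
position: [0.4347, 0.0654, 0.2052]
tool_rot: [1.445, 2.781, 0.005]
ft_force: [0.9, 0.1, 1.3]
grip_width: 0.99
grip_force: 0.0
```

Call:
{"api": "send_rows", "payload": {"motion": [{"claw": 1, "slide": [-149, -77, 0], "delta_rot": [0, 0, 0.3]}, {"claw": 1, "slide": [-149, -77, 0], "delta_rot": [0, 0, 0.3]}, {"claw": 1, "slide": [-149, -77, 0], "delta_rot": [0, 0, 0.3]}, {"claw": 1, "slide": [-149, -77, 0], "delta_rot": [0, 0, 0.3]}, {"claw": 1, "slide": [-149, -77, 0], "delta_rot": [0, 0, 0.3]}]}}

```text
time: 7.85
position: [0.4547, -0.1044, 0.1999]
tool_rot: [1.856, 2.535, 0.001]
ft_force: [-0.2, -0.3, 0.4]
grip_width: 1.002
grip_force: 0.0
```

Run:
```python
from h import *; from plan import plan
T=ctrl.get_image("top");S=ctrl.get_image("scene")
a=cv2.resize(T["color"][148:268,90:290],None,fx=3,fy=3,interpolation=cv2.INTER_CUBIC)
cv2.imwrite("pics/t2.png",a)
plan([(.4524,-.1031,.18,.30),(.4524,-.1031,.065,.30)])
```

```text
t 7.95 at [ 0.4548 -0.1004  0.1998] c 0.313 tilt [0.0001 0.001 ]
(0.4524, -0.1031, 0.18, 0.3) slide [-2, -3, 20] rot 0.01 rows 1
(0.4524, -0.1031, 0.065, 0.3) slide [0, 0, 115] rot 0.0 rows 3
```

View pics/t2.png

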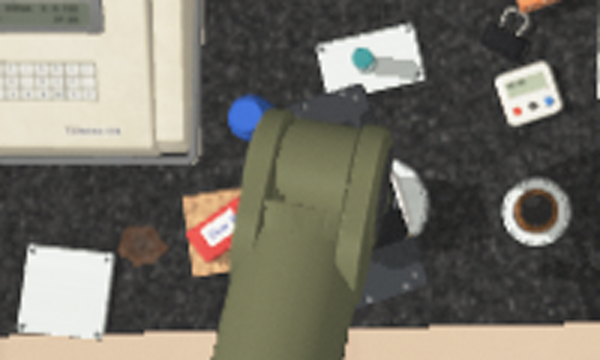

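The square plate is now free at crop (66,291), the red box lies on the cork at (215,235), and the arm is over the carton. I'll descend and grip the carton.

Call:
{"api": "send_rows", "payload": {"motion": [{"claw": 1, "slide": [-2, -3, 20], "delta_rot": [0, 0, 0.01]}, {"claw": 1, "slide": [-2, -3, 50], "delta_rot": [0, 0, 0.01]}, {"claw": 1, "slide": [-2, -3, 90], "delta_rot": [0, 0, 0.01]}, {"claw": 1, "slide": [-2, -3, 135], "delta_rot": [0, 0, 0.01]}, {"claw": 1, "slide": [-2, -3, 135], "delta_rot": [0, 0, 0.01]}], "grip_force": 20}}

```text
time: 8.45
position: [0.448, -0.1009, 0.0601]
tool_rot: [-1.85, -2.525, 0.004]
ft_force: [-1.0, 0.0, -0.2]
grip_width: 1.002
grip_force: 0.0
```

Call:
{"api": "send_rows", "payload": {"motion": [{"claw": 0.2, "slide": [0, 0, 0], "delta_rot": [0, 0, 0]}, {"claw": 0.1, "slide": [0, 0, 0], "delta_rot": [0, 0, 0]}, {"claw": 0.1, "slide": [0, 0, 0], "delta_rot": [0, 0, 0]}, {"claw": 0.1, "slide": [0, 0, 0], "delta_rot": [0, 0, 0]}, {"claw": 0.1, "slide": [0, 0, 0], "delta_rot": [0, 0, 0]}]}}

```text
time: 8.95
position: [0.4535, -0.1048, 0.066]
tool_rot: [1.861, 2.528, 0.0]
ft_force: [-0.5, 1.3, 6.6]
grip_width: 0.689
grip_force: 19.9
```

Call:
{"api": "send_rows", "payload": {"motion": [{"claw": 0.1, "slide": [0, 0, 0], "delta_rot": [0, 0, 0]}, {"claw": 0.1, "slide": [0, 0, 0], "delta_rot": [0, 0, 0]}]}}

```text
time: 9.15
position: [0.4535, -0.1047, 0.066]
tool_rot: [1.861, 2.528, 0.0]
ft_force: [-1.3, -0.1, 7.2]
grip_width: 0.687
grip_force: 19.9
```

Run:
```python
from plan import plan
from bench import ctrl
plan([(.4524,-.1031,.20,.30),(.45,.10,.2,0.1),(.368,.240,.2,-.118),(.368,.240,.067,-.118)])
```

```text
t 9.15 at [ 0.4535 -0.1047  0.066 ] c 0.302 tilt [ 0.0019 -0.0012]
(0.4524, -0.1031, 0.2, 0.3) slide [2, -1, -134] rot 0.0 rows 3
(0.45, 0.1, 0.2, 0.1) slide [97, 29, 0] rot 0.1 rows 3
(0.45, 0.1, 0.2, 0.1) slide [100, 20, 0] rot 0.1 rows 3
(0.368, 0.24, 0.2, -0.118) slide [148, -68, 0] rot 0.22 rows 4
(0.368, 0.24, 0.067, -0.118) slide [0, 0, 133] rot -0.0 rows 3
```

Call:
{"api": "send_rows", "payload": {"motion": [{"claw": 0.1, "slide": [0, 0, -20], "delta_rot": [0, 0, 0]}, {"claw": 0.1, "slide": [0, 0, -60], "delta_rot": [0, 0, 0]}, {"claw": 0.1, "slide": [0, 0, -105], "delta_rot": [0, 0, 0]}, {"claw": 0.1, "slide": [0, 0, -134], "delta_rot": [0, 0, 0]}, {"claw": 0.1, "slide": [0, 0, -134], "delta_rot": [0, 0, 0]}]}}

```text
time: 9.65
position: [0.4553, -0.105, 0.2032]
tool_rot: [1.857, 2.523, 0.003]
ft_force: [0.2, -0.7, -1.2]
grip_width: 0.689
grip_force: 19.9
```

Call:
{"api": "send_rows", "payload": {"motion": [{"claw": 0.1, "slide": [24, 7, 0], "delta_rot": [0, 0, 0.03]}, {"claw": 0.1, "slide": [50, 15, 0], "delta_rot": [0, 0, 0.05]}, {"claw": 0.1, "slide": [75, 22, 0], "delta_rot": [0, 0, 0.08]}, {"claw": 0.1, "slide": [97, 29, 0], "delta_rot": [0, 0, 0.1]}]}}

```text
time: 10.05
position: [0.4504, -0.0019, 0.1974]
tool_rot: [-1.986, -2.432, 0.002]
ft_force: [0.0, 0.4, -1.2]
grip_width: 0.688
grip_force: 19.9
```

Call:
{"api": "send_rows", "payload": {"motion": [{"claw": 0.1, "slide": [25, 5, 0], "delta_rot": [0, 0, 0.03]}, {"claw": 0.1, "slide": [50, 10, 0], "delta_rot": [0, 0, 0.05]}, {"claw": 0.1, "slide": [75, 15, 0], "delta_rot": [0, 0, 0.08]}, {"claw": 0.1, "slide": [100, 20, 0], "delta_rot": [0, 0, 0.1]}]}}

```text
time: 10.45
position: [0.45, 0.0996, 0.1974]
tool_rot: [-2.106, -2.33, 0.002]
ft_force: [-0.3, -0.8, -1.5]
grip_width: 0.687
grip_force: 19.9
```

Call:
{"api": "send_rows", "payload": {"motion": [{"claw": 0.1, "slide": [35, -16, 0], "delta_rot": [0, 0, 0.06]}, {"claw": 0.1, "slide": [75, -34, 0], "delta_rot": [0, 0, 0.11]}, {"claw": 0.1, "slide": [115, -53, 0], "delta_rot": [0, 0, 0.17]}, {"claw": 0.1, "slide": [148, -68, 0], "delta_rot": [0, 0, 0.22]}, {"claw": 0.1, "slide": [148, -68, 0], "delta_rot": [0, 0, 0.22]}]}}

```text
time: 10.95
position: [0.3647, 0.2436, 0.1978]
tool_rot: [-2.34, -2.095, 0.001]
ft_force: [-0.8, 0.2, -1.2]
grip_width: 0.687
grip_force: 19.9
```

Run:
```python
from h import *
from plan import plan
plan([(.368,.240,.2,-.118),(.368,.240,.068,-.118)])
S=ctrl.get_image("scene")
cv2.imwrite("pics/s3.png",cv2.resize(S["color"][80:230,90:250],None,fx=4,fy=4,interpolation=cv2.INTER_CUBIC))
```

```text
t 10.95 at [0.3647 0.2436 0.1978] c -0.11 tilt [-0.001   0.0001]
(0.368, 0.24, 0.2, -0.118) slide [-3, 4, -2] rot 0.01 rows 1
(0.368, 0.24, 0.068, -0.118) slide [0, 0, 132] rot -0.0 rows 3
```

View pics/s3.png

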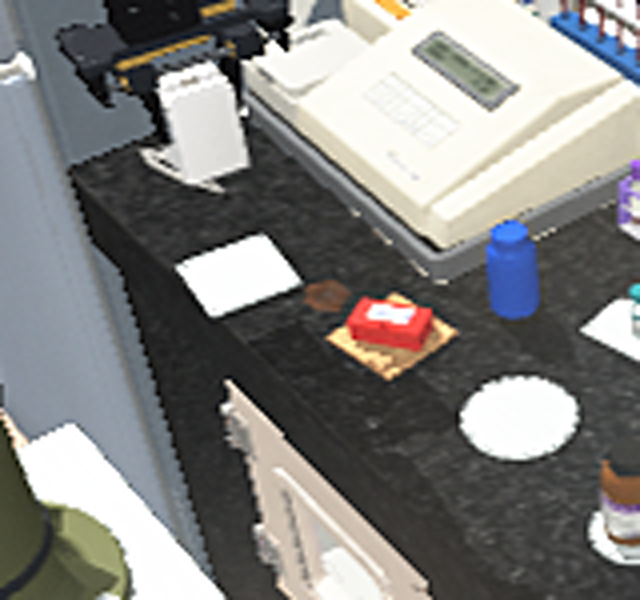

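The carton is held upright at crop (205,120) above the free square plate (238,275). Box on cork at (390,325), large round plate free at (520,417).

Call:
{"api": "send_rows", "payload": {"motion": [{"claw": 0.1, "slide": [0, 0, 25], "delta_rot": [0, 0, 0]}, {"claw": 0.1, "slide": [0, 0, 60], "delta_rot": [0, 0, 0]}, {"claw": 0.1, "slide": [0, 0, 95], "delta_rot": [0, 0, 0]}, {"claw": 0.1, "slide": [0, 0, 115], "delta_rot": [0, 0, 0]}, {"claw": 0.1, "slide": [0, 0, 115], "delta_rot": [0, 0, 0]}]}}

```text
time: 11.5
position: [0.3659, 0.2367, 0.0803]
tool_rot: [-2.347, -2.083, 0.011]
ft_force: [-0.3, -0.6, -0.4]
grip_width: 0.688
grip_force: 19.9
```

Call:
{"api": "send_rows", "payload": {"motion": [{"claw": 0.1, "slide": [0, 0, 0], "delta_rot": [0, 0, 0]}]}}

```text
time: 11.6
position: [0.3683, 0.2386, 0.0834]
tool_rot: [-2.348, -2.085, 0.001]
ft_force: [0.4, -0.2, -0.8]
grip_width: 0.687
grip_force: 19.9
```

Run:
```python
from plan import plan
plan([(.367,.2415,.067,-.118)])
```

```text
t 11.6 at [0.3683 0.2386 0.0834] c -0.119 tilt [-0.0015  0.0003]
(0.367, 0.2415, 0.067, -0.118) slide [3, -2, 16] rot -0.0 rows 1
```

Call:
{"api": "send_rows", "payload": {"motion": [{"claw": 0.1, "slide": [1, -1, 10], "delta_rot": [0, 0, 0]}, {"claw": 0.1, "slide": [1, -1, 15], "delta_rot": [0, 0, 0]}, {"claw": 0.1, "slide": [1, -1, 17], "delta_rot": [0, 0, 0]}, {"claw": 0.1, "slide": [1, -1, 17], "delta_rot": [0, 0, 0]}]}}

```text
time: 12.0
position: [0.3673, 0.2402, 0.0665]
tool_rot: [2.348, 2.087, -0.0]
ft_force: [0.1, -0.5, -0.7]
grip_width: 0.693
grip_force: 19.9
```

Call:
{"api": "send_rows", "payload": {"motion": [{"claw": 1, "slide": [0, 0, 0], "delta_rot": [0, 0, 0]}, {"claw": 1, "slide": [0, 0, 0], "delta_rot": [0, 0, 0]}, {"claw": 1, "slide": [0, 0, 0], "delta_rot": [0, 0, 0]}, {"claw": 1, "slide": [0, 0, 0], "delta_rot": [0, 0, 0]}, {"claw": 1, "slide": [0, 0, 0], "delta_rot": [0, 0, 0]}]}}

```text
time: 12.5
position: [0.3674, 0.2403, 0.0666]
tool_rot: [2.348, 2.086, 0.0]
ft_force: [-0.4, 0.9, -0.1]
grip_width: 0.98
grip_force: 0.0
```

Call:
{"api": "send_rows", "payload": {"motion": [{"claw": 1, "slide": [0, 0, -25], "delta_rot": [0, 0, 0]}, {"claw": 1, "slide": [0, 0, -65], "delta_rot": [0, 0, 0]}, {"claw": 1, "slide": [0, 0, -110], "delta_rot": [0, 0, 0]}, {"claw": 1, "slide": [0, 0, -140], "delta_rot": [0, 0, 0]}, {"claw": 1, "slide": [0, 0, -140], "delta_rot": [0, 0, 0]}]}}

```text
time: 13.0
position: [0.3699, 0.2416, 0.2106]
tool_rot: [2.345, 2.083, 0.011]
ft_force: [0.4, 0.3, -0.7]
grip_width: 1.003
grip_force: 0.0
```

Run:
```python
from plan import plan
plan([(.45,.10,.21,-.1),(.444,-.275,.21,-.5),(.444,-.275,.06,-.5)])
```

```text
t 13.0 at [0.3699 0.2416 0.2106] c -0.118 tilt [0.0086 0.0007]
(0.45, 0.1, 0.21, -0.1) slide [-131, 96, 1] rot -0.02 rows 4
(0.444, -0.275, 0.21, -0.5) slide [-187, 16, 0] rot 0.2 rows 4
(0.444, -0.275, 0.21, -0.5) slide [-180, 52, 0] rot 0.2 rows 4
(0.444, -0.275, 0.06, -0.5) slide [0, 0, 150] rot 0.0 rows 3
```

Run:
```python
from plan import plan
from h import *
S=ctrl.get_image("scene"); print(onz(S,282.5,212.9,0).round(3))
plan([(.45,.10,.21,.1),(.444,-.275,.21,.5),(.444,-.275,.06,.5)])
```

```text
[ 0.531 -0.353  0.   ]
t 13.05 at [0.3687 0.2407 0.2083] c -0.119 tilt [ 0.005  -0.0003]
(0.45, 0.1, 0.21, 0.1) slide [-130, 97, -2] rot -0.22 rows 4
(0.444, -0.275, 0.21, 0.5) slide [-186, -22, 0] rot -0.2 rows 4
(0.444, -0.275, 0.21, 0.5) slide [-179, -58, 0] rot -0.2 rows 4
(0.444, -0.275, 0.06, 0.5) slide [0, 0, 150] rot 0.0 rows 3
```

Call:
{"api": "send_rows", "payload": {"motion": [{"claw": 1, "slide": [-130, 97, -2], "delta_rot": [0, 0, -0.22]}, {"claw": 1, "slide": [-130, 97, -2], "delta_rot": [0, 0, -0.22]}, {"claw": 1, "slide": [-130, 97, -2], "delta_rot": [0, 0, -0.22]}, {"claw": 1, "slide": [-130, 97, -2], "delta_rot": [0, 0, -0.22]}, {"claw": 1, "slide": [-130, 97, -2], "delta_rot": [0, 0, -0.22]}]}}

```text
time: 13.55
position: [0.4484, 0.0972, 0.2068]
tool_rot: [-2.109, -2.324, 0.002]
ft_force: [-1.0, 1.0, -0.6]
grip_width: 1.0
grip_force: 0.0
```

Call:
{"api": "send_rows", "payload": {"motion": [{"claw": 1, "slide": [-186, -22, 0], "delta_rot": [0, 0, -0.2]}, {"claw": 1, "slide": [-186, -22, 0], "delta_rot": [0, 0, -0.2]}, {"claw": 1, "slide": [-186, -22, 0], "delta_rot": [0, 0, -0.2]}, {"claw": 1, "slide": [-186, -22, 0], "delta_rot": [0, 0, -0.2]}, {"claw": 1, "slide": [-186, -22, 0], "delta_rot": [0, 0, -0.2]}]}}

```text
time: 14.05
position: [0.444, -0.0922, 0.2073]
tool_rot: [-1.871, -2.522, 0.003]
ft_force: [0.0, 0.2, -0.3]
grip_width: 1.0
grip_force: 0.0
```

Call:
{"api": "send_rows", "payload": {"motion": [{"claw": 1, "slide": [-179, -58, 0], "delta_rot": [0, 0, -0.2]}, {"claw": 1, "slide": [-179, -58, 0], "delta_rot": [0, 0, -0.2]}, {"claw": 1, "slide": [-179, -58, 0], "delta_rot": [0, 0, -0.2]}, {"claw": 1, "slide": [-179, -58, 0], "delta_rot": [0, 0, -0.2]}, {"claw": 1, "slide": [-179, -58, 0], "delta_rot": [0, 0, -0.2]}]}}

```text
time: 14.55
position: [0.4421, -0.2797, 0.2072]
tool_rot: [-1.608, -2.697, 0.001]
ft_force: [0.2, -0.7, -0.3]
grip_width: 1.001
grip_force: 0.0
```

Call:
{"api": "send_rows", "payload": {"motion": [{"claw": 1, "slide": [0, 0, 0], "delta_rot": [0, 0, 0]}]}}

```text
time: 14.65
position: [0.4437, -0.2737, 0.2076]
tool_rot: [-1.598, -2.702, -0.003]
ft_force: [-0.6, 0.3, 0.4]
grip_width: 1.001
grip_force: 0.0
```

Run:
```python
from plan import plan
from h import *
plan([(.444,-.275,.06,.5)])
T=ctrl.get_image("top")
cv2.imwrite("pics/t4.png",cv2.resize(T["color"][148:268,90:290],None,fx=4,fy=4,interpolation=cv2.INTER_CUBIC))
```

```text
t 14.65 at [ 0.4437 -0.2737  0.2076] c 0.503 tilt [-0.0009  0.0028]
(0.444, -0.275, 0.06, 0.5) slide [-1, 0, 148] rot 0.0 rows 3
```

View pics/t4.png

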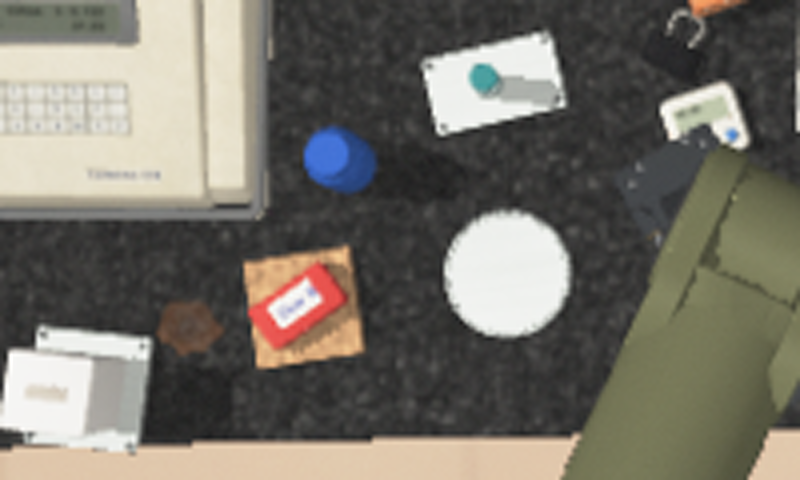

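Carton stands on the square plate (crop 47,392), box on cork (298,306), large round plate free (507,273). I'll descend on the bottle.

Call:
{"api": "send_rows", "payload": {"motion": [{"claw": 1, "slide": [-1, 0, 40], "delta_rot": [0, 0, 0]}, {"claw": 1, "slide": [-1, 0, 80], "delta_rot": [0, 0, 0]}, {"claw": 1, "slide": [-1, 0, 120], "delta_rot": [0, 0, 0]}, {"claw": 1, "slide": [-1, 0, 148], "delta_rot": [0, 0, 0]}, {"claw": 1, "slide": [-1, 0, 148], "delta_rot": [0, 0, 0]}], "grip_force": 18}}

```text
time: 15.2
position: [0.4416, -0.2718, 0.0569]
tool_rot: [-1.59, -2.7, -0.003]
ft_force: [0.2, 1.0, -0.2]
grip_width: 1.003
grip_force: 0.0
```

Call:
{"api": "send_rows", "payload": {"motion": [{"claw": 0.3, "slide": [0, 0, 0], "delta_rot": [0, 0, 0]}, {"claw": 0.1, "slide": [0, 0, 0], "delta_rot": [0, 0, 0]}, {"claw": -0.2, "slide": [0, 0, 0], "delta_rot": [0, 0, 0]}, {"claw": -0.2, "slide": [0, 0, 0], "delta_rot": [0, 0, 0]}, {"claw": -0.2, "slide": [0, 0, 0], "delta_rot": [0, 0, 0]}]}}

```text
time: 15.7
position: [0.4442, -0.2769, 0.0614]
tool_rot: [1.6, 2.702, -0.001]
ft_force: [0.4, 0.1, 0.2]
grip_width: 0.629
grip_force: 0.0
```

Call:
{"api": "send_rows", "payload": {"motion": [{"claw": -0.2, "slide": [0, 0, 0], "delta_rot": [0, 0, 0]}, {"claw": -0.2, "slide": [0, 0, 0], "delta_rot": [0, 0, 0]}, {"claw": -0.2, "slide": [0, 0, 0], "delta_rot": [0, 0, 0]}, {"claw": -0.2, "slide": [0, 0, 0], "delta_rot": [0, 0, 0]}]}}

```text
time: 16.1
position: [0.4441, -0.2767, 0.061]
tool_rot: [1.6, 2.703, -0.0]
ft_force: [0.7, 0.3, 5.2]
grip_width: 0.552
grip_force: 18.0
```

Run:
```python
from plan import plan
from h import *
T=ctrl.get_image("top"); p=onz(T,(48)/4-.5+90,(393)/4-.5+148,.094); print("carton",p.round(4))
plan([(.444,-.275,.15,.5),(.4553,-.1055,.15,.5),(.4553,-.1055,.061,.5)])
```

```text
carton [0.3683 0.2428 0.094 ]
t 16.15 at [ 0.4441 -0.2767  0.061 ] c 0.502 tilt [ 0.0007 -0.0005]
(0.444, -0.275, 0.15, 0.5) slide [2, 1, -89] rot 0.0 rows 2
(0.4553, -0.1055, 0.15, 0.5) slide [143, 91, 0] rot 0.0 rows 4
(0.4553, -0.1055, 0.061, 0.5) slide [0, 0, 89] rot 0.0 rows 2
```

Call:
{"api": "send_rows", "payload": {"motion": [{"claw": -0.2, "slide": [0, 0, -20], "delta_rot": [0, 0, 0]}, {"claw": -0.2, "slide": [0, 0, -55], "delta_rot": [0, 0, 0]}, {"claw": -0.2, "slide": [0, 0, -80], "delta_rot": [0, 0, 0]}, {"claw": -0.2, "slide": [0, 0, -80], "delta_rot": [0, 0, 0]}]}}

```text
time: 16.55
position: [0.4455, -0.2777, 0.1435]
tool_rot: [1.597, 2.699, -0.001]
ft_force: [0.5, -0.6, -0.6]
grip_width: 0.546
grip_force: 18.0
```

Call:
{"api": "send_rows", "payload": {"motion": [{"claw": -0.2, "slide": [30, 19, 0], "delta_rot": [0, 0, 0]}, {"claw": -0.2, "slide": [70, 44, 0], "delta_rot": [0, 0, 0]}, {"claw": -0.2, "slide": [110, 70, 0], "delta_rot": [0, 0, 0]}, {"claw": -0.2, "slide": [145, 92, 0], "delta_rot": [0, 0, 0]}, {"claw": -0.2, "slide": [145, 92, 0], "delta_rot": [0, 0, 0]}]}}

```text
time: 17.05
position: [0.454, -0.0985, 0.1392]
tool_rot: [-1.586, -2.708, -0.002]
ft_force: [0.2, -1.2, -1.7]
grip_width: 0.551
grip_force: 18.0
```

Call:
{"api": "send_rows", "payload": {"motion": [{"claw": -0.2, "slide": [0, 0, 0], "delta_rot": [0, 0, 0]}, {"claw": -0.2, "slide": [0, 0, 30], "delta_rot": [0, 0, 0]}, {"claw": -0.2, "slide": [0, 0, 60], "delta_rot": [0, 0, 0]}, {"claw": -0.2, "slide": [0, 0, 74], "delta_rot": [0, 0, 0]}, {"claw": -0.2, "slide": [0, 0, 74], "delta_rot": [0, 0, 0]}]}}

```text
time: 17.55
position: [0.4523, -0.1058, 0.0641]
tool_rot: [-1.6, -2.697, 0.001]
ft_force: [-0.1, -0.6, -0.2]
grip_width: 0.547
grip_force: 18.0
```

Call:
{"api": "send_rows", "payload": {"motion": [{"claw": -0.2, "slide": [0, 0, 0], "delta_rot": [0, 0, 0]}]}}

```text
time: 17.65
position: [0.4549, -0.1058, 0.0668]
tool_rot: [-1.601, -2.703, -0.0]
ft_force: [0.0, 0.4, -0.3]
grip_width: 0.545
grip_force: 18.0
```

Run:
```python
from plan import plan
plan([(.4553,-.1055,.061,.5),(.4553,-.1055,.2,.5),(.610,-.0925,.2,.2),(.610,-.0925,.04,.2)])
```

```text
t 17.65 at [ 0.4549 -0.1058  0.0668] c 0.501 tilt [-0.      0.0002]
(0.4553, -0.1055, 0.061, 0.5) slide [0, 1, 6] rot 0.0 rows 1
(0.4553, -0.1055, 0.2, 0.5) slide [0, 0, -139] rot 0.0 rows 3
(0.61, -0.0925, 0.2, 0.2) slide [-63, 141, 0] rot 0.3 rows 4
(0.61, -0.0925, 0.04, 0.2) slide [0, 0, 160] rot 0.0 rows 4
```

Call:
{"api": "send_rows", "payload": {"motion": [{"claw": -0.2, "slide": [0, 1, 4], "delta_rot": [0, 0, 0]}, {"claw": -0.2, "slide": [0, 1, 6], "delta_rot": [0, 0, 0]}, {"claw": -0.2, "slide": [0, 1, 6], "delta_rot": [0, 0, 0]}, {"claw": -0.2, "slide": [0, 1, 6], "delta_rot": [0, 0, 0]}]}}

```text
time: 18.05
position: [0.456, -0.1048, 0.061]
tool_rot: [1.599, 2.703, 0.0]
ft_force: [-0.0, 0.3, 0.0]
grip_width: 0.547
grip_force: 18.0
```

Call:
{"api": "send_rows", "payload": {"motion": [{"claw": 0.2, "slide": [0, 0, 0], "delta_rot": [0, 0, 0]}, {"claw": 0.5, "slide": [0, 0, 0], "delta_rot": [0, 0, 0]}, {"claw": 1, "slide": [0, 0, 0], "delta_rot": [0, 0, 0]}, {"claw": 1, "slide": [0, 0, 0], "delta_rot": [0, 0, 0]}, {"claw": 1, "slide": [0, 0, 0], "delta_rot": [0, 0, 0]}]}}

```text
time: 18.55
position: [0.4555, -0.1047, 0.0605]
tool_rot: [1.6, 2.704, -0.0]
ft_force: [-0.2, 0.0, 0.4]
grip_width: 0.876
grip_force: 0.0
```

Call:
{"api": "send_rows", "payload": {"motion": [{"claw": 1, "slide": [0, 0, -20], "delta_rot": [0, 0, 0]}, {"claw": 1, "slide": [0, 0, -60], "delta_rot": [0, 0, 0]}, {"claw": 1, "slide": [0, 0, -105], "delta_rot": [0, 0, 0]}, {"claw": 1, "slide": [0, 0, -140], "delta_rot": [0, 0, 0]}, {"claw": 1, "slide": [0, 0, -140], "delta_rot": [0, 0, 0]}]}}

```text
time: 19.05
position: [0.4587, -0.1053, 0.2057]
tool_rot: [1.595, 2.695, 0.002]
ft_force: [0.5, 0.5, 0.1]
grip_width: 1.0
grip_force: 0.0
```

Run:
```python
from plan import plan
plan([(.610,-.0925,.2,1.2),(.610,-.0925,.045,1.2)])
```

```text
t 19.05 at [ 0.4587 -0.1053  0.2057] c 0.502 tilt [ 0.009  -0.0039]
(0.61, -0.0925, 0.2, 1.2) slide [-31, 69, 3] rot -0.35 rows 3
(0.61, -0.0925, 0.2, 1.2) slide [-53, 55, 3] rot -0.35 rows 3
(0.61, -0.0925, 0.045, 1.2) slide [0, 0, 155] rot 0.0 rows 4
```

Call:
{"api": "send_rows", "payload": {"motion": [{"claw": 1, "slide": [-31, 70, 0], "delta_rot": [0, 0, -0.35]}, {"claw": 1, "slide": [-31, 70, 0], "delta_rot": [0, 0, -0.35]}, {"claw": 1, "slide": [-31, 70, 0], "delta_rot": [0, 0, -0.35]}, {"claw": 1, "slide": [-31, 70, 0], "delta_rot": [0, 0, -0.35]}]}}

```text
time: 19.45
position: [0.5317, -0.0977, 0.1992]
tool_rot: [-1.103, -2.939, -0.001]
ft_force: [0.3, -0.6, -0.9]
grip_width: 0.998
grip_force: 0.0
```

Call:
{"api": "send_rows", "payload": {"motion": [{"claw": 1, "slide": [-53, 56, 0], "delta_rot": [0, 0, -0.35]}, {"claw": 1, "slide": [-53, 56, 0], "delta_rot": [0, 0, -0.35]}, {"claw": 1, "slide": [-53, 56, 0], "delta_rot": [0, 0, -0.35]}, {"claw": 1, "slide": [-53, 56, 0], "delta_rot": [0, 0, -0.35]}, {"claw": 1, "slide": [-53, 56, 0], "delta_rot": [0, 0, -0.35]}]}}

```text
time: 19.95
position: [0.6077, -0.0912, 0.2]
tool_rot: [-0.58, -3.086, 0.001]
ft_force: [-0.2, -0.7, 0.1]
grip_width: 0.999
grip_force: 0.0
```

Call:
{"api": "send_rows", "payload": {"motion": [{"claw": 1, "slide": [0, 0, 0], "delta_rot": [0, 0, 0]}]}}

```text
time: 20.05
position: [0.6078, -0.0913, 0.2006]
tool_rot: [-0.579, -3.088, 0.001]
ft_force: [-0.6, 0.4, 0.1]
grip_width: 0.998
grip_force: 0.0
```

Run:
```python
from plan import plan
plan([(.610,-.0925,.045,1.2)])
```

```text
t 20.05 at [ 0.6078 -0.0913  0.2006] c 1.2 tilt [-0.0004 -0.0009]
(0.61, -0.0925, 0.045, 1.2) slide [-2, 0, 156] rot 0.0 rows 4
```

Call:
{"api": "send_rows", "payload": {"motion": [{"claw": 0.6, "slide": [-2, 0, 40], "delta_rot": [0, 0, 0]}, {"claw": 0.6, "slide": [-2, 0, 80], "delta_rot": [0, 0, 0]}, {"claw": 0.6, "slide": [-2, 0, 120], "delta_rot": [0, 0, 0]}, {"claw": 0.6, "slide": [-2, 0, 156], "delta_rot": [0, 0, 0]}, {"claw": 0.6, "slide": [-2, 0, 156], "delta_rot": [0, 0, 0]}], "grip_force": 8}}

```text
time: 20.55
position: [0.6057, -0.0919, 0.0396]
tool_rot: [-0.576, -3.078, 0.001]
ft_force: [-0.9, 0.0, -0.6]
grip_width: 0.809
grip_force: 0.0
```

Call:
{"api": "send_rows", "payload": {"motion": [{"claw": 0.2, "slide": [0, 0, 0], "delta_rot": [0, 0, 0]}, {"claw": 0, "slide": [0, 0, 0], "delta_rot": [0, 0, 0]}, {"claw": -0.2, "slide": [0, 0, 0], "delta_rot": [0, 0, 0]}, {"claw": -0.3, "slide": [0, 0, 0], "delta_rot": [0, 0, 0]}, {"claw": -0.4, "slide": [0, 0, 0], "delta_rot": [0, 0, 0]}]}}

```text
time: 21.05
position: [0.611, -0.0918, 0.0456]
tool_rot: [0.576, 3.087, -0.001]
ft_force: [0.1, 0.3, -0.7]
grip_width: 0.431
grip_force: 0.0
```

Call:
{"api": "send_rows", "payload": {"motion": [{"claw": -0.5, "slide": [0, 0, 0], "delta_rot": [0, 0, 0]}, {"claw": -0.6, "slide": [0, 0, 0], "delta_rot": [0, 0, 0]}, {"claw": -0.7, "slide": [0, 0, 0], "delta_rot": [0, 0, 0]}, {"claw": -0.7, "slide": [0, 0, 0], "delta_rot": [0, 0, 0]}, {"claw": -0.7, "slide": [0, 0, 0], "delta_rot": [0, 0, 0]}]}}

```text
time: 21.55
position: [0.6105, -0.0917, 0.0446]
tool_rot: [0.576, 3.088, -0.0]
ft_force: [-0.4, 0.7, 1.1]
grip_width: 0.268
grip_force: 8.1
```

Run:
```python
from plan import plan
from bench import ctrl
s=ctrl.get_state();print(s["grip_width"],s["grip_force"])
plan([(.610,-.0925,.16,1.2),(.4442,-.277,.16,1.2)])
```

```text
0.2681510869543542 8.07514048644606
t 21.55 at [ 0.6105 -0.0917  0.0446] c 1.202 tilt [ 0.0001 -0.0001]
(0.61, -0.0925, 0.16, 1.2) slide [0, -1, -115] rot 0.0 rows 3
(0.4442, -0.277, 0.16, 1.2) slide [44, -116, 0] rot 0.0 rows 3
(0.4442, -0.277, 0.16, 1.2) slide [44, -116, 0] rot 0.0 rows 3
```

Call:
{"api": "send_rows", "payload": {"motion": [{"claw": -0.7, "slide": [0, 0, -20], "delta_rot": [0, 0, 0]}, {"claw": -0.7, "slide": [0, 0, -60], "delta_rot": [0, 0, 0]}, {"claw": -0.7, "slide": [0, 0, -95], "delta_rot": [0, 0, 0]}, {"claw": -0.7, "slide": [0, 0, -115], "delta_rot": [0, 0, 0]}, {"claw": -0.7, "slide": [0, 0, -115], "delta_rot": [0, 0, 0]}]}}

```text
time: 22.05
position: [0.6125, -0.0916, 0.1631]
tool_rot: [0.575, 3.082, -0.0]
ft_force: [-0.4, 0.9, -0.4]
grip_width: 0.267
grip_force: 8.0
```

Call:
{"api": "send_rows", "payload": {"motion": [{"claw": -0.7, "slide": [10, -26, 0], "delta_rot": [0, 0, 0]}, {"claw": -0.7, "slide": [22, -58, 0], "delta_rot": [0, 0, 0]}, {"claw": -0.7, "slide": [33, -88, 0], "delta_rot": [0, 0, 0]}, {"claw": -0.7, "slide": [44, -117, 0], "delta_rot": [0, 0, 0]}]}}

```text
time: 22.45
position: [0.5253, -0.1858, 0.1578]
tool_rot: [-0.576, -3.086, -0.001]
ft_force: [0.8, -0.3, -0.1]
grip_width: 0.264
grip_force: 8.0
```

Call:
{"api": "send_rows", "payload": {"motion": [{"claw": -0.7, "slide": [11, -30, 0], "delta_rot": [0, 0, 0]}, {"claw": -0.7, "slide": [22, -60, 0], "delta_rot": [0, 0, 0]}, {"claw": -0.7, "slide": [33, -90, 0], "delta_rot": [0, 0, 0]}, {"claw": -0.7, "slide": [44, -116, 0], "delta_rot": [0, 0, 0]}, {"claw": -0.7, "slide": [44, -116, 0], "delta_rot": [0, 0, 0]}]}}

```text
time: 22.95
position: [0.4401, -0.2811, 0.1578]
tool_rot: [-0.587, -3.082, 0.002]
ft_force: [-0.4, 0.1, -0.2]
grip_width: 0.267
grip_force: 8.0
```

Call:
{"api": "send_rows", "payload": {"motion": [{"claw": -0.7, "slide": [0, 0, 30], "delta_rot": [0, 0, 0]}, {"claw": -0.7, "slide": [0, 0, 70], "delta_rot": [0, 0, 0]}, {"claw": -0.7, "slide": [0, 0, 95], "delta_rot": [0, 0, 0]}, {"claw": -0.7, "slide": [0, 0, 105], "delta_rot": [0, 0, 0]}, {"claw": -0.7, "slide": [0, 0, 105], "delta_rot": [0, 0, 0]}]}}

```text
time: 23.45
position: [0.4435, -0.2758, 0.0527]
tool_rot: [-0.574, -3.085, -0.004]
ft_force: [0.7, 0.8, -0.3]
grip_width: 0.265
grip_force: 8.0
```

Call:
{"api": "send_rows", "payload": {"motion": [{"claw": -0.7, "slide": [0, 0, 0], "delta_rot": [0, 0, 0]}, {"claw": -0.7, "slide": [0, 0, 0], "delta_rot": [0, 0, 0]}]}}

```text
time: 23.65
position: [0.4456, -0.2777, 0.056]
tool_rot: [0.575, 3.086, -0.002]
ft_force: [0.4, 0.4, -0.2]
grip_width: 0.266
grip_force: 8.0
```

Run:
```python
from plan import plan
plan([(.4442,-.277,.045,1.2)])
from h import *
S=ctrl.get_image("scene")
cv2.imwrite("pics/s5.png",cv2.resize(S["color"][100:250,140:300],None,fx=4,fy=4,interpolation=cv2.INTER_CUBIC))
```

```text
t 23.65 at [ 0.4456 -0.2777  0.056 ] c 1.202 tilt [ 0.0022 -0.0017]
(0.4442, -0.277, 0.045, 1.2) slide [2, 0, 11] rot 0.0 rows 1
```

View pics/s5.png

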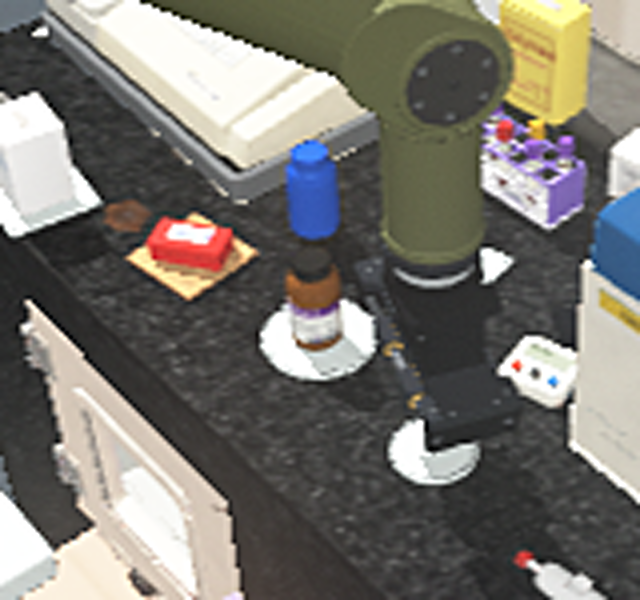

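Bottle centred on the large plate (crop 317,340), carton upright on the square plate, box on cork (190,243). The rack is about 60 mm tall, below the gripper body. I'll lower the vial.

Call:
{"api": "send_rows", "payload": {"motion": [{"claw": -0.7, "slide": [1, 0, 6], "delta_rot": [0, 0, 0]}, {"claw": -0.7, "slide": [1, 0, 10], "delta_rot": [0, 0, 0]}, {"claw": -0.7, "slide": [1, 0, 11], "delta_rot": [0, 0, 0]}, {"claw": -0.7, "slide": [1, 0, 11], "delta_rot": [0, 0, 0]}, {"claw": -0.7, "slide": [1, 0, 11], "delta_rot": [0, 0, 0]}]}}

```text
time: 24.2
position: [0.4439, -0.2771, 0.0442]
tool_rot: [0.576, 3.087, -0.001]
ft_force: [-0.4, 0.5, 5.0]
grip_width: 0.266
grip_force: 8.3
```

Call:
{"api": "send_rows", "payload": {"motion": [{"claw": -0.4, "slide": [0, 0, 0], "delta_rot": [0, 0, 0]}, {"claw": -0.2, "slide": [0, 0, 0], "delta_rot": [0, 0, 0]}, {"claw": 0, "slide": [0, 0, 0], "delta_rot": [0, 0, 0]}, {"claw": 0.2, "slide": [0, 0, 0], "delta_rot": [0, 0, 0]}, {"claw": 0.2, "slide": [0, 0, 0], "delta_rot": [0, 0, 0]}]}}

```text
time: 24.7
position: [0.4432, -0.2769, 0.0434]
tool_rot: [-0.576, -3.088, -0.0]
ft_force: [1.0, 0.3, -0.2]
grip_width: 0.561
grip_force: 0.0
```

Call:
{"api": "send_rows", "payload": {"motion": [{"claw": 0.6, "slide": [0, 0, -20], "delta_rot": [0, 0, 0]}, {"claw": 1, "slide": [0, 0, -60], "delta_rot": [0, 0, 0]}, {"claw": 1, "slide": [0, 0, -105], "delta_rot": [0, 0, 0]}, {"claw": 1, "slide": [0, 0, -150], "delta_rot": [0, 0, 0]}, {"claw": 1, "slide": [0, 0, -150], "delta_rot": [0, 0, 0]}]}}

```text
time: 25.2
position: [0.447, -0.2787, 0.2002]
tool_rot: [0.574, 3.078, -0.009]
ft_force: [0.8, 0.4, 0.1]
grip_width: 0.949
grip_force: 0.0
```

Run:
```python
from plan import plan
from h import *
T=ctrl.get_image("top")
hsv=cv2.cvtColor(T["color"],cv2.COLOR_BGR2HSV)
m=cv2.inRange(hsv,(0,130,80),(6,255,255))|cv2.inRange(hsv,(172,130,80),(180,255,255)); k=np.zeros_like(m);k[205:245,148:185]=m[205:245,148:185]
(c,sz,a)=cv2.minAreaRect(cv2.findNonZero(k)); b=cv2.boxPoints((c,sz,a))
w=np.array([onz(T,*q,.02)[:2] for q in b]); e=w-np.roll(w,-1,0); print("box",w.mean(0).round(4),np.hypot(*e.T).round(3),[round(float(np.arctan2(v[1],v[0])%np.pi),3) for v in e])
plan([(.46,-.02,.195,.8),(.431,.063,.195,.6),(.431,.063,.033,.6)])
```

```text
box [0.4325 0.0647] [0.074 0.042 0.074 0.042] [2.166, 0.598, 2.165, 0.601]
t 25.25 at [ 0.4453 -0.278   0.1969] c 1.202 tilt [ 0.0052 -0.0048]
(0.46, -0.02, 0.195, 0.8) slide [40, 123, 1] rot 0.2 rows 3
(0.46, -0.02, 0.195, 0.8) slide [63, 113, 1] rot 0.2 rows 3
(0.431, 0.063, 0.195, 0.6) slide [78, 39, 0] rot 0.2 rows 2
(0.431, 0.063, 0.033, 0.6) slide [0, 0, 162] rot 0.0 rows 4
```

Box measured at (0.4325, 0.0647), closing yaw 0.60, so I'll go there.

Call:
{"api": "send_rows", "payload": {"motion": [{"claw": 1, "slide": [40, 123, 0], "delta_rot": [0, 0, 0.2]}, {"claw": 1, "slide": [40, 123, 0], "delta_rot": [0, 0, 0.2]}, {"claw": 1, "slide": [40, 123, 0], "delta_rot": [0, 0, 0.2]}, {"claw": 1, "slide": [40, 123, 0], "delta_rot": [0, 0, 0.2]}], "grip_force": 15}}

```text
time: 25.65
position: [0.4501, -0.1425, 0.1923]
tool_rot: [-0.869, -3.017, -0.001]
ft_force: [0.1, -0.7, 0.4]
grip_width: 0.998
grip_force: 0.0
```

Call:
{"api": "send_rows", "payload": {"motion": [{"claw": 1, "slide": [63, 113, 0], "delta_rot": [0, 0, 0.2]}, {"claw": 1, "slide": [63, 113, 0], "delta_rot": [0, 0, 0.2]}, {"claw": 1, "slide": [63, 113, 0], "delta_rot": [0, 0, 0.2]}, {"claw": 1, "slide": [63, 113, 0], "delta_rot": [0, 0, 0.2]}]}}

```text
time: 26.05
position: [0.4578, -0.014, 0.1927]
tool_rot: [-1.166, -2.915, -0.001]
ft_force: [-0.0, -0.3, -0.8]
grip_width: 1.004
grip_force: 0.0
```

Call:
{"api": "send_rows", "payload": {"motion": [{"claw": 1, "slide": [78, 38, 0], "delta_rot": [0, 0, 0.2]}, {"claw": 1, "slide": [78, 38, 0], "delta_rot": [0, 0, 0.2]}, {"claw": 1, "slide": [78, 38, 0], "delta_rot": [0, 0, 0.2]}, {"claw": 1, "slide": [78, 38, 0], "delta_rot": [0, 0, 0.2]}, {"claw": 1, "slide": [78, 38, 0], "delta_rot": [0, 0, 0.2]}]}}

```text
time: 26.55
position: [0.4287, 0.061, 0.1931]
tool_rot: [-1.466, -2.778, 0.001]
ft_force: [0.1, -0.3, 0.9]
grip_width: 0.997
grip_force: 0.0
```

Run:
```python
from plan import plan
plan([(.4325,.0647,.032,.6)])
```

```text
t 26.55 at [0.4287 0.061  0.1931] c 0.6 tilt [-0.0008 -0.0002]
(0.4325, 0.0647, 0.032, 0.6) slide [1, 5, 161] rot -0.0 rows 4
```

Call:
{"api": "send_rows", "payload": {"motion": [{"claw": 1, "slide": [1, 4, 45], "delta_rot": [0, 0, 0]}, {"claw": 1, "slide": [1, 4, 90], "delta_rot": [0, 0, 0]}, {"claw": 1, "slide": [1, 4, 130], "delta_rot": [0, 0, 0]}, {"claw": 1, "slide": [1, 4, 150], "delta_rot": [0, 0, 0]}, {"claw": 1, "slide": [1, 4, 160], "delta_rot": [0, 0, 0]}]}}

```text
time: 27.05
position: [0.4298, 0.0646, 0.0309]
tool_rot: [-1.464, -2.774, 0.002]
ft_force: [-0.2, -1.3, 0.7]
grip_width: 1.002
grip_force: 0.0
```

Call:
{"api": "send_rows", "payload": {"motion": [{"claw": 0.4, "slide": [0, 0, 0], "delta_rot": [0, 0, 0]}, {"claw": -0.2, "slide": [0, 0, 0], "delta_rot": [0, 0, 0]}, {"claw": -0.4, "slide": [0, 0, 0], "delta_rot": [0, 0, 0]}, {"claw": -0.4, "slide": [0, 0, 0], "delta_rot": [0, 0, 0]}, {"claw": -0.4, "slide": [0, 0, 0], "delta_rot": [0, 0, 0]}]}}

```text
time: 27.55
position: [0.432, 0.0658, 0.0343]
tool_rot: [1.462, 2.778, 0.0]
ft_force: [-0.0, -0.1, 0.6]
grip_width: 0.633
grip_force: 0.0
```

Call:
{"api": "send_rows", "payload": {"motion": [{"claw": -0.6, "slide": [0, 0, 0], "delta_rot": [0, 0, 0]}, {"claw": -0.6, "slide": [0, 0, 0], "delta_rot": [0, 0, 0]}, {"claw": -0.6, "slide": [0, 0, 0], "delta_rot": [0, 0, 0]}, {"claw": -0.6, "slide": [0, 0, 0], "delta_rot": [0, 0, 0]}, {"claw": -0.6, "slide": [0, 0, 0], "delta_rot": [0, 0, 0]}]}}

```text
time: 28.05
position: [0.4315, 0.0659, 0.0338]
tool_rot: [1.463, 2.78, -0.0]
ft_force: [-0.4, -0.9, 4.7]
grip_width: 0.455
grip_force: 15.0
```

Run:
```python
from plan import plan
plan([(.4325,.0647,.18,.6),(.47,-.03,.18,.5),(.6148,-.0955,.18,.213),(.6148,-.0955,.042,.213)])
```

```text
t 28.05 at [0.4315 0.0659 0.0338] c 0.602 tilt [ 0.0002 -0.0003]
(0.4325, 0.0647, 0.18, 0.6) slide [-2, 0, -146] rot 0.0 rows 3
(0.47, -0.03, 0.18, 0.5) slide [-99, -23, 0] rot 0.1 rows 3
(0.6148, -0.0955, 0.18, 0.213) slide [-127, 96, 0] rot 0.29 rows 4
(0.6148, -0.0955, 0.042, 0.213) slide [0, 0, 138] rot -0.0 rows 3
```

Call:
{"api": "send_rows", "payload": {"motion": [{"claw": -0.6, "slide": [0, 0, -20], "delta_rot": [0, 0, 0]}, {"claw": -0.6, "slide": [0, 0, -60], "delta_rot": [0, 0, 0]}, {"claw": -0.6, "slide": [0, 0, -105], "delta_rot": [0, 0, 0]}, {"claw": -0.6, "slide": [0, 0, -146], "delta_rot": [0, 0, 0]}, {"claw": -0.6, "slide": [0, 0, -146], "delta_rot": [0, 0, 0]}]}}

```text
time: 28.55
position: [0.4348, 0.0664, 0.1843]
tool_rot: [1.459, 2.771, 0.004]
ft_force: [0.2, -0.4, -0.4]
grip_width: 0.457
grip_force: 15.0
```

Call:
{"api": "send_rows", "payload": {"motion": [{"claw": -0.6, "slide": [-30, -7, 0], "delta_rot": [0, 0, 0.03]}, {"claw": -0.6, "slide": [-65, -15, 0], "delta_rot": [0, 0, 0.06]}, {"claw": -0.6, "slide": [-100, -23, 0], "delta_rot": [0, 0, 0.1]}, {"claw": -0.6, "slide": [-100, -23, 0], "delta_rot": [0, 0, 0.1]}]}}

```text
time: 28.95
position: [0.4694, -0.0345, 0.1781]
tool_rot: [-1.61, -2.696, 0.0]
ft_force: [-0.2, 0.1, -1.5]
grip_width: 0.457
grip_force: 15.0
```

Call:
{"api": "send_rows", "payload": {"motion": [{"claw": -0.6, "slide": [-32, 24, 0], "delta_rot": [0, 0, 0.07]}, {"claw": -0.6, "slide": [-64, 48, 0], "delta_rot": [0, 0, 0.14]}, {"claw": -0.6, "slide": [-96, 72, 0], "delta_rot": [0, 0, 0.22]}, {"claw": -0.6, "slide": [-127, 96, 0], "delta_rot": [0, 0, 0.29]}, {"claw": -0.6, "slide": [-127, 96, 0], "delta_rot": [0, 0, 0.29]}]}}

```text
time: 29.45
position: [0.6167, -0.0968, 0.1763]
tool_rot: [-1.977, -2.438, -0.002]
ft_force: [-0.7, 0.3, -0.8]
grip_width: 0.46
grip_force: 15.0
```

Call:
{"api": "send_rows", "payload": {"motion": [{"claw": -0.6, "slide": [0, 0, 0], "delta_rot": [0, 0, 0]}, {"claw": -0.6, "slide": [0, 0, 0], "delta_rot": [0, 0, 0]}]}}

```text
time: 29.65
position: [0.6131, -0.093, 0.1788]
tool_rot: [-1.97, -2.445, 0.001]
ft_force: [-0.3, 0.3, -0.3]
grip_width: 0.456
grip_force: 15.0
```

Run:
```python
from plan import plan
plan([(.6148,-.0955,.045,.213),(.6148,-.0955,.035,.213)])
```

```text
t 29.65 at [ 0.6131 -0.093   0.1788] c 0.214 tilt [-0.0017  0.0007]
(0.6148, -0.0955, 0.045, 0.213) slide [-3, 1, 134] rot 0.0 rows 3
(0.6148, -0.0955, 0.035, 0.213) slide [0, 0, 10] rot 0.0 rows 1
```

Call:
{"api": "send_rows", "payload": {"motion": [{"claw": -0.6, "slide": [-2, 1, 40], "delta_rot": [0, 0, 0]}, {"claw": -0.6, "slide": [-2, 1, 80], "delta_rot": [0, 0, 0]}, {"claw": -0.6, "slide": [-2, 1, 115], "delta_rot": [0, 0, 0]}, {"claw": -0.6, "slide": [-2, 1, 135], "delta_rot": [0, 0, 0]}, {"claw": -0.6, "slide": [-2, 1, 135], "delta_rot": [0, 0, 0]}]}}

```text
time: 30.15
position: [0.6121, -0.0956, 0.0418]
tool_rot: [-1.969, -2.442, 0.005]
ft_force: [-0.1, -0.0, 0.2]
grip_width: 0.458
grip_force: 15.0
```

Call:
{"api": "send_rows", "payload": {"motion": [{"claw": -0.6, "slide": [0, 0, 4], "delta_rot": [0, 0, 0]}, {"claw": -0.6, "slide": [0, 0, 7], "delta_rot": [0, 0, 0]}, {"claw": -0.6, "slide": [0, 0, 9], "delta_rot": [0, 0, 0]}, {"claw": -0.6, "slide": [0, 0, 9], "delta_rot": [0, 0, 0]}, {"claw": -0.6, "slide": [0, 0, 9], "delta_rot": [0, 0, 0]}]}}

```text
time: 30.65
position: [0.616, -0.0964, 0.0361]
tool_rot: [1.973, 2.443, 0.0]
ft_force: [-0.3, -0.9, -0.3]
grip_width: 0.458
grip_force: 15.0
```

Run:
```python
from plan import plan
plan([(.6148,-.0955,.0338,.213)])
```

```text
t 30.65 at [ 0.616  -0.0964  0.0361] c 0.212 tilt [ 0.0008 -0.0004]
(0.6148, -0.0955, 0.0338, 0.213) slide [1, -1, 2] rot -0.0 rows 1
```

Call:
{"api": "send_rows", "payload": {"motion": [{"claw": -0.6, "slide": [0, 0, 2], "delta_rot": [0, 0, 0]}, {"claw": -0.6, "slide": [0, 0, 2], "delta_rot": [0, 0, 0]}, {"claw": -0.6, "slide": [0, 0, 2], "delta_rot": [0, 0, 0]}, {"claw": 0.3, "slide": [0, 0, 2], "delta_rot": [0, 0, 0]}, {"claw": 0.5, "slide": [0, 0, 2], "delta_rot": [0, 0, 0]}]}}

```text
time: 31.15
position: [0.6154, -0.0963, 0.0334]
tool_rot: [-1.974, -2.444, 0.0]
ft_force: [-1.0, -0.2, 0.5]
grip_width: 0.567
grip_force: 0.0
```

Call:
{"api": "send_rows", "payload": {"motion": [{"claw": 0.5, "slide": [0, 0, 0], "delta_rot": [0, 0, 0]}, {"claw": 0.5, "slide": [0, 0, -30], "delta_rot": [0, 0, 0]}, {"claw": 0.5, "slide": [0, 0, -80], "delta_rot": [0, 0, 0]}, {"claw": 0.5, "slide": [0, 0, -130], "delta_rot": [0, 0, 0]}, {"claw": 0.5, "slide": [0, 0, -180], "delta_rot": [0, 0, 0]}]}}

```text
time: 31.65
position: [0.6152, -0.0961, 0.2153]
tool_rot: [-1.973, -2.444, 0.0]
ft_force: [0.3, -0.3, -1.5]
grip_width: 0.749
grip_force: 0.0
```

Call:
{"api": "send_rows", "payload": {"motion": [{"claw": 0.5, "slide": [0, 0, -30], "delta_rot": [0, 0, 0]}, {"claw": 0.5, "slide": [0, 0, -30], "delta_rot": [0, 0, 0]}]}}

```text
time: 31.85
position: [0.6182, -0.0959, 0.2492]
tool_rot: [1.969, 2.438, 0.006]
ft_force: [0.3, 0.4, 0.3]
grip_width: 0.75
grip_force: 0.0
```

Run:
```python
from plan import plan
plan([(.47,-.2,.25,-.4),(.33,-.45,.25,-.8)])
```

```text
t 31.85 at [ 0.6182 -0.0959  0.2492] c 0.212 tilt [ 0.0089 -0.002 ]
(0.47, -0.2, 0.25, -0.4) slide [-35, -83, 0] rot 0.31 rows 3
(0.47, -0.2, 0.25, -0.4) slide [-59, -69, -1] rot 0.3 rows 2
(0.33, -0.45, 0.25, -0.8) slide [-143, -16, 0] rot 0.2 rows 3
(0.33, -0.45, 0.25, -0.8) slide [-142, 13, 0] rot 0.2 rows 3
```

Call:
{"api": "send_rows", "payload": {"motion": [{"claw": 0.5, "slide": [-35, -83, 0], "delta_rot": [0, 0, 0.31]}, {"claw": 0.5, "slide": [-35, -83, 0], "delta_rot": [0, 0, 0.31]}, {"claw": 0.5, "slide": [-35, -83, 0], "delta_rot": [0, 0, 0.31]}, {"claw": 0.5, "slide": [-35, -83, 0], "delta_rot": [0, 0, 0.31]}]}}

```text
time: 32.25
position: [0.5409, -0.1489, 0.2428]
tool_rot: [-2.329, -2.108, 0.002]
ft_force: [0.6, 0.8, 0.8]
grip_width: 0.751
grip_force: 0.0
```

Call:
{"api": "send_rows", "payload": {"motion": [{"claw": 0.5, "slide": [-59, -69, 0], "delta_rot": [0, 0, 0.3]}, {"claw": 0.5, "slide": [-59, -69, 0], "delta_rot": [0, 0, 0.3]}, {"claw": 0.5, "slide": [-59, -69, 0], "delta_rot": [0, 0, 0.3]}, {"claw": 0.5, "slide": [-59, -69, 0], "delta_rot": [0, 0, 0.3]}]}}

```text
time: 32.65
position: [0.4678, -0.1995, 0.2433]
tool_rot: [-2.615, -1.741, -0.001]
ft_force: [0.4, 1.0, 0.3]
grip_width: 0.753
grip_force: 0.0
```

Call:
{"api": "send_rows", "payload": {"motion": [{"claw": 0.5, "slide": [-143, -16, 0], "delta_rot": [0, 0, 0.2]}, {"claw": 0.5, "slide": [-143, -16, 0], "delta_rot": [0, 0, 0.2]}, {"claw": 0.5, "slide": [-143, -16, 0], "delta_rot": [0, 0, 0.2]}, {"claw": 0.5, "slide": [-143, -16, 0], "delta_rot": [0, 0, 0.2]}]}}

```text
time: 33.05
position: [0.3949, -0.3306, 0.2428]
tool_rot: [2.781, 1.461, -0.002]
ft_force: [0.7, 0.5, 0.4]
grip_width: 0.748
grip_force: 0.0
```

Call:
{"api": "send_rows", "payload": {"motion": [{"claw": 0.5, "slide": [-142, 13, 0], "delta_rot": [0, 0, 0.2]}, {"claw": 0.5, "slide": [-142, 13, 0], "delta_rot": [0, 0, 0.2]}, {"claw": 0.5, "slide": [-142, 13, 0], "delta_rot": [0, 0, 0.2]}, {"claw": 0.5, "slide": [-142, 13, 0], "delta_rot": [0, 0, 0.2]}, {"claw": 0.5, "slide": [-142, 13, 0], "delta_rot": [0, 0, 0.2]}]}}

```text
time: 33.55
position: [0.3299, -0.4496, 0.2428]
tool_rot: [-2.907, -1.187, -0.003]
ft_force: [0.5, 2.2, 0.4]
grip_width: 0.751
grip_force: 0.0
```

Run:
```python
from h import *
T=ctrl.get_image("top")
cv2.imwrite("pics/t6.png",cv2.resize(T["color"][148:268,90:290],None,fx=4,fy=4,interpolation=cv2.INTER_CUBIC))
for n,p in dict(carton=(.3678,.2402,.094),bottle=(.4553,-.1055,.096),vial=(.4442,-.2769,.059),box=(.6148,-.0955,.027)).items():
    u=proj(T,p); print(n,((u-[90,148]+.5)*4-.5).round(1))
```

```text
carton [ 50.8 393.1]
bottle [498.6 269.8]
vial [717.8 280.8]
box [490.5  78.8]
```

View pics/t6.png

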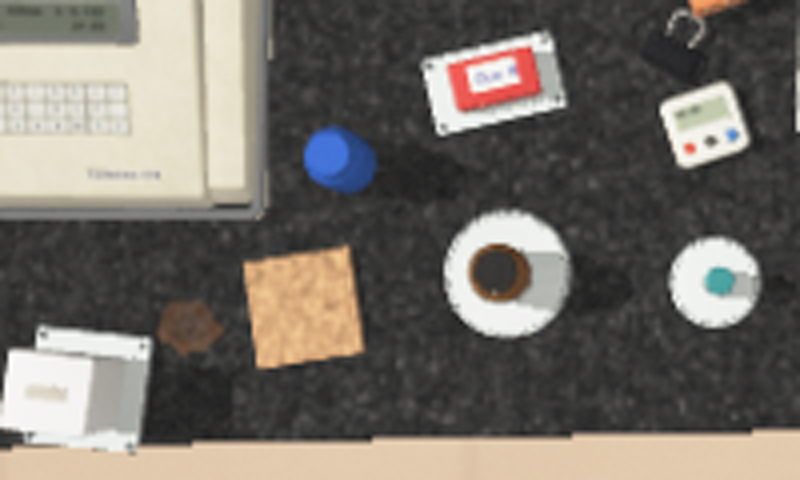

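All four stand centred to within about 3 mm of where they should appear: carton (48,392), bottle (499,272), vial (719,281), box (494,78). I'm handing the job in.

```bash
python3 -c "
from bench import ctrl
print(ctrl.close_job())"
```

```text
the job is handed in; nothing more can be done
None
```

All four supplies now stand upright and released on their own plates, about 3 mm or less off centre by the last top image; the job was handed in at about 34 s, but the hand-in returned no verdict.

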